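# Pick a split retaining ring out of a sensor head's window bezel

### The job

Get the ring pick out of its rest, lay it down on the rubber mat, and take it again by its handle. With the pick's foot under the end of the split ring at the bezel's notch, lift the ring out of the sensor head, lay it flat in the shallow steel tray, then lay the pick back on the mat, right way up. Leave the other things on the bench where they are.

Things in the scene. Friction and masses are not known exactly. Their poses are not given: they have to be found in the camera images.
- head: Sensor head, fixed: flat grey case, x = -75 to 95, y = -70 to 70 mm, 25 mm high, with an aluminium turret on it (outer radius 38, to 40 mm above the table) holding a split ring. Origin on the table under the turret's axis; z up; +x points to the turret's notch. Mid-turret is a round black window, radius 11, top 39 mm above the table.
- seat (a point): Centre of the ring's seat, on the turret's axis 35 mm above the table; axes as the head's. The ring lies on a ledge (radius 19 to 32 mm) at this height, inside a collar of inner radius 32 mm whose top is 5 mm higher.
- notch (a point): Middle of the notch at the turret's outer wall (38 mm from the axis), at the case top, 25 mm above the table; axes as the head's. The notch is a radial cut through collar and ledge, about 19 mm wide here and 10 mm wide at 20 mm from the axis, open above, its floor the case top. In it there are 10 mm free under the ring.
- ring: Split dark steel retaining ring (C shape), loose, 25 to 40 g, 4 mm thick, outer radius 30, inner 23 mm. Origin: circle's centre, underside. Its top lies 1 mm below the collar's, out of reach of fingers. Its x axis points to the notch within 0.08 rad; the band spans the notch and ends 0.50 rad beyond its x axis towards -y (13 mm); the gap runs on to 0.95 rad.
- ring_center (a point): Centre of the ring's circle at half its thickness (2 mm above its underside).
- pick: Ring pick, loose, 55 to 85 g, 198 mm long. Origin: underside of the handle's middle; x along the pick to its hook, z up. Handle: grey plastic bar x = -45 to 45, 18 mm wide, 24 mm high, lies stably on its flat underside. Neck: flat steel bar x = 45 to 106, 8 mm wide, z = 14 to 24. Then 4 mm wire at z = 19 to x = 135, bent down to z = 3 and forward as a foot.
- foot (a point): Heel of the pick's foot, on the wire's axis (pick x = 135, z = 3 mm); axes as the pick's. The foot, 4 mm thick, runs from here 18 mm along +x to its tip; 16 mm of it are free to go under a ring.
- rest: Black tool rest, fixed: two blocks 30 mm high, 76 mm wide. Origin on the table; x as the pick's in it. Handle block x = -50 to 51: pocket 22 mm wide, floor 6 mm above the table, handle sunk flush in it. Hook block x = 116 to 155, slot 18 mm wide. Between them, over a 2 mm base plate, only the pick's neck can be gripped. The pick lifts straight up.
- mat_top (a point): Centre of the top of the black rubber mat, fixed, 150 mm (its x) x 240 mm (its y), 3 mm thick.
- tray_in (a point): Centre of the inner floor (4 mm above the table) of the shallow square steel tray, fixed, 136 x 136 mm outside with 4 mm walls, rim 14 mm above the table.
- meter: Bystander, loose: grey hand multimeter 150 x 75 x 38 mm. Origin at the centre of its underside. To be left alone.
- board: Bystander, loose: green circuit board 100 x 70 mm with parts, 15 mm high. Origin at the centre of its underside. To be left alone.
- heatsink: Bystander, loose: finned aluminium heat sink 50 x 40 x 26 mm. Origin at the centre of its underside. To be left alone.
- spacer: Bystander, loose: closed aluminium spacer ring, radius 27 mm, 8 mm high (not the split ring). Origin at the centre of its underside. To be left alone.
- mug: Bystander, loose: white mug, 90 mm high, radius 38 mm. Origin at the centre of its underside. To be left alone.
- spool: Bystander, loose: dark steel drum, radius 26 mm, 40 mm high. Origin at the centre of its underside. To be left alone.

How it is judged:
By the outcome, as a careful person would: the job done as asked, in the order asked, and still so for the second after the job is handed in, with the robot touching nothing.
It also fails if it takes over 72 s, if anything falls off the work surface, if the arm or the gripper's body presses on something with over 40 N, if the wrist force passes 120 N, or if a joint passes its speed limit or range.

### The arm

A 6-joint arm with a two-finger parallel gripper is mounted at the origin on the work surface. World frame = base frame: x ahead of the robot, y to its left, z up, the work surface at z = 0. Lengths are in m, angles in degrees, forces in N, time in s.
With the tool pointing down it reaches from about 0.35 to 0.875 m from the base axis. Payload 4.2 kg.
Tool frame: the origin (TCP) lies on the centre line of the jaws, within the pads' length; the fingertips stand 19 mm ahead of it and the grasp point (between the pads) is the TCP; x points along the fingers, y is the direction in which the jaws open and shut, and the axes are right-handed (so a half turn about x gives the same grasp; the last joint's range is limited). The gripper opens to 87 mm and grips with 3 to 60 N. Pads are 19 mm wide; open, the fingers measure 117 mm over their backs; the gripper's body (75 mm by 190 mm) begins 51 mm behind the grasp point.
Start: joints at [-56.058, 22.042, 0.453, 0, -68.411, -14.817], TCP at [0.205, -0.59, 0.208] pointing down, gripper open.
Joint ranges: [-179.83, 179.83], [-69.29, 118.12], [-61.27, 80.66], [-181.25, 117.63], [-171.15, -9.14], [-177.46, 177.46]. Speed limits (degrees/s): [159.86, 159.86, 180, 180, 180, 180].

### API

Orientations are given as a 3x3 rotation matrix whose columns are the frame's x, y, z axes.
In Python, from station import r, viewer, job, spotter gives the robot as it stands.
- The arm moves only by the tool play_rows, never from a script. Its argument "commands" is a list of rows, each an object of numbers: "fingers": the gripper command: -1 is fully open, 1 is shut, values between are in proportion; "tx", "ty", "tz": the shift along the tool's x, y, z normalised to -1 to 1, where 1 is 750 mm; "ax", "ay", "az": the turn, a rotation vector about the tool's x, y, z normalised to -1 to 1, where 1 is pi rad. In form: [{"fingers": .., "tx": .., "ty": .., "tz": .., "ax": .., "ay": .., "az": ..}, ...]. A call has 1 to 5 rows; each row is the pose to reach, as a shift and turn from the pose commanded when the call began, along the tool's axes at that moment, turning the shorter way round; what a row does not reach only later rows make up. A row lasts 1/12 s, in which the tool goes at most 41.7 mm and 7.16 degrees, less where a joint would pass 70% of its speed; a pose out of reach is approached as far as the arm can. A call with a number of a shift or a turn outside -1 to 1 is refused whole. A call with a gripper value outside its range is refused whole. The fingers move at their own pace and stop on an object; the grip force is fixed at half the most. Time passes only in rows, so rows that repeat a pose let the fingers close. It gives the time, the measured TCP pose, the force and the opening at its end, in the units of the state.
- r.sense(): the state, without advancing time (a new reading comes with each control period).
- viewer.capture(name): name is "scene" or "top" or "wrist"; returns a dict with "image" (400x640x3 uint8, red, green, blue), "fx", "fy", "cx", "cy" (pixels), "dist" ([k1, k2, p1, p2, k3] as OpenCV has them; the pictures are not rectified), "R" (3x3) and "t" (3): a world point X has camera coordinates R X + t; the wrist camera has in their place "mount" (4x4, takes a point from camera to tool coordinates, whose origin is the TCP and whose axes are the tool frame's). Camera axes: x right, y down, z forward; pixel columns grow to the right and rows downward; lengths in m; the calibration is good to about 2 mm. A picture is of the moment at which its call begins: read the wrist's pose just before it. There is no depth.
- job.finish_job(): hands the job in, once; it reports no verdict.
Trained networks look in a picture, given as the dict that the camera call returned (one of the last four; its "shot" number tells which), for a name from the list of things; names that differ only in an ending like _2 or _b are one class to them, and where a whole thing is asked for, a point or a joint stands for the part that bears it (a point fixed in the world has none). Each returns a list of dicts, best first, with "score" (0 to 1); they miss things now and then, are a little off and sometimes report something else, mostly with a low value. They report only what shows in the picture. A call takes as long as a camera call.
- spotter.find_in(name, picture): "uv" ([column, row] in pixels, amid what is visible of it).
- spotter.silhouettes(name, picture): "region" (400x640 bool, what is visible of it) and "uv" ([column, row] in pixels, amid what is visible of it).
The state is a dict: "time_s": time; "joints": joint angles; "joint_velocities": joint speeds; "effort": joint torques, N m; "tcp_pos": TCP position; "ee_rot": TCP orientation; "wrist_force": force on the tool from outside, world axes, zero at the start; "moment": the same for the moment, N m; "gripper_width": opening from 0.0 (shut) to 1.0 (fully open).
Only numpy, scipy, OpenCV 4.12 (cv2) and the standard library are available. Lean on these libraries where they do the work, as an engineer would, in place of code of your own. Each camera call takes 0.05 s, during which the arm holds its last target. There are 200 camera calls.

## Working session

There is one attempt and no reset: what is moved stays moved. The work goes in short steps, Python scripts to look and compute and a tool call to move; the robot and the scene stay as the last step left them, time stands still between calls to the robot, and variables do not carry over. Pictures are saved under pics/ and viewed, about 8 in all and at most 12, crops included, and the job is handed in when it is done.

Besides the shell and the picture viewer there is one more tool, called by a JSON object that holds its "api" and its "payload", one argument or row to a line. play_rows: Moves the arm, as the interface text tells. Its arguments: {"type":"object","properties":{"commands":{"type":"array"}},"required":["commands"]}

```bash
ls; mkdir -p pics; cat > h.py <<'E'
import numpy as np, cv2
from station import r, viewer, job, spotter
def save(p,n,crop=None,s=1):
    im=p["image"][:,:,::-1].copy()
    if crop: a,b,c,d=crop; im=im[b:d,a:c]
    if s!=1: im=cv2.resize(im,None,fx=s,fy=s,interpolation=cv2.INTER_CUBIC)
    cv2.imwrite("pics/"+n,im)
def cam(p,st=None):
    K=np.array([[p["fx"],0,p["cx"]],[0,p["fy"],p["cy"]],[0,0,1.]])
    if "R" in p: R=np.array(p["R"]);t=np.array(p["t"])
    else:
        M=np.array(p["mount"]);T=np.eye(4);T[:3,:3]=st["ee_rot"];T[:3,3]=st["tcp_pos"]
        C=np.linalg.inv(T@M);R=C[:3,:3];t=C[:3,3]
    return K,np.array(p["dist"],float),R,t
def ray(p,uv,z,st=None):
    K,d,R,t=cam(p,st)
    uv=np.asarray(uv,float).reshape(-1,1,2)
    x=cv2.undistortPoints(uv,K,d)[:,0]
    D=np.c_[x,np.ones(len(x))]@R
    c=-R.T@t
    return c+D*((z-c[2])/D[:,2])[:,None]
def proj(p,X,st=None):
    K,d,R,t=cam(p,st)
    return cv2.projectPoints(np.asarray(X,float).reshape(-1,1,3),cv2.Rodrigues(R)[0],t,K,d)[0][:,0]
E
python3 - <<'E'
from h import *
s=r.sense();print({k:np.round(v,3).tolist() for k,v in s.items()})
ps={n:viewer.capture(n) for n in("top","scene")}
for n,p in ps.items():
    save(p,n+"0.png")
    K,d,R,t=cam(p);print(n,p["fx"],-R.T@t)
    for k in "head ring pick rest mat_top tray_in meter board heatsink spacer mug spool foot notch seat ring_center".split():
        try:
            f=spotter.find_in(k,p)[:2]
            print(k,[(round(x["score"],2),np.round(x["uv"]).tolist(),np.round(ray(p,x["uv"],0.02)[0],3).tolist()) for x in f])
        except Exception as e: print(k,e)
E
```

```text
pics
{'time_s': 0.0, 'joints': [-56.057, 22.091, 0.38, -0.031, -68.41, -14.817], 'joint_velocities': [0.05, 0.043, 0.062, -0.021, 0.135, 0.029], 'effort': [0.001, -39.067, 18.741, 4.22, 0.011, -0.0], 'tcp_pos': [0.205, -0.59, 0.207], 'ee_rot': [[-0.001, -0.327, 0.945], [0.002, 0.945, 0.327], [-1.0, 0.002, -0.0]], 'wrist_force': [0.133, -0.072, 0.992], 'moment': [-0.007, 0.051, 0.007], 'gripper_width': 1.003}
top 507.46733197884265 [ 0.37751664 -0.03400842  1.29400337]
head [(0.84, [295.0, 195.0], [0.622, 0.005, 0.02]), (0.53, [296.0, 201.0], [0.608, 0.001, 0.02])]
ring [(0.51, [303.0, 202.0], [0.604, -0.016, 0.02]), (0.4, [319.0, 141.0], [0.765, -0.057, 0.02])]
pick [(0.83, [178.0, 181.0], [0.656, 0.306, 0.02])]
rest [(0.55, [191.0, 188.0], [0.639, 0.27, 0.02]), (0.5, [298.0, 196.0], [0.619, -0.002, 0.02])]
mat_top [(0.63, [196.0, 253.0], [0.472, 0.251, 0.02])]
tray_in [(0.89, [420.0, 210.0], [0.587, -0.314, 0.02])]
meter [(0.74, [251.0, 130.0], [0.795, 0.121, 0.02]), (0.26, [467.0, 265.0], [0.447, -0.425, 0.02])]
board [(0.88, [319.0, 140.0], [0.768, -0.055, 0.02])]
heatsink [(0.83,
[... 1011 characters left out ...]
 -0.313, 0.02])]
meter [(0.68, [427.0, 243.0], [0.802, 0.119, 0.02]), (0.66, [336.0, 216.0], [0.642, -0.017, 0.02])]
board [(0.65, [351.0, 267.0], [0.786, -0.061, 0.02])]
heatsink [(0.68, [306.0, 159.0], [0.396, 0.023, 0.02])]
spacer [(0.82, [259.0, 294.0], [0.767, -0.248, 0.02])]
mug [(0.84, [163.0, 289.0], [0.674, -0.407, 0.02]), (0.69, [254.0, 284.0], [0.739, -0.249, 0.02])]
spool [(0.86, [139.0, 219.0], [0.447, -0.427, 0.02])]
foot [(0.78, [447.0, 182.0], [0.655, 0.303, 0.02]), (0.19, [335.0, 217.0], [0.644, -0.019, 0.02])]
notch [(0.55, [337.0, 216.0], [0.643, -0.014, 0.02])]
seat [(0.92, [339.0, 212.0], [0.633, -0.003, 0.02])]
ring_center [(0.52, [324.0, 206.0], [0.598, -0.024, 0.02])]
```

```bash
python3 - <<'E'
import cv2
im=cv2.imread("pics/top0.png")[90:310,130:500]
cv2.imwrite("pics/topc.png",cv2.resize(im,None,fx=2.16,fy=2.16,interpolation=cv2.INTER_CUBIC))
E
```

```text
(no output)
```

View pics/topc.png

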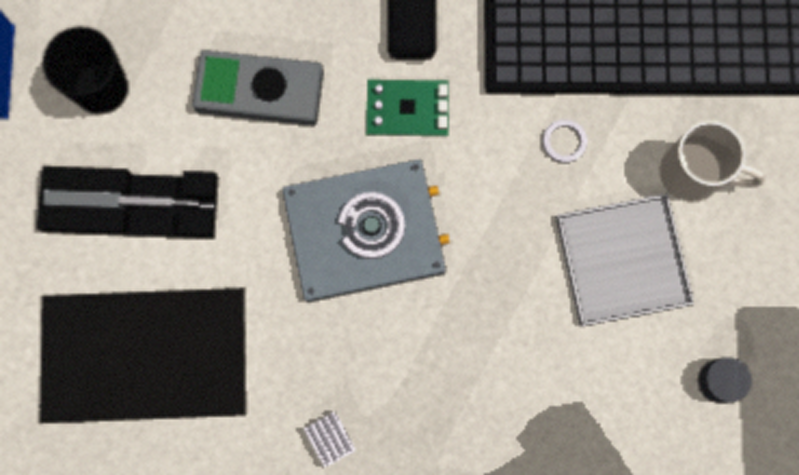

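```bash
cat >> h.py <<'E'
from scipy.spatial.transform import Rotation as Ro
def tool(psi,pitch=0):
    """tool pointing down, pick x heading psi (deg, world); tool z=-pick x. pitch>0: nose up"""
    a=np.radians(psi);px=np.array([np.cos(a),np.sin(a),0]);z=-px;x=np.array([0,0,-1.]);y=np.cross(z,x)
    M=np.c_[x,y,z]
    pk_y=np.cross([0,0,1.],px)
    return Ro.from_rotvec(-np.radians(pitch)*pk_y).as_matrix()@M
def go(pos,R,s=None):
    s=s or r.sense();R0=np.array(s["ee_rot"]);p0=np.array(s["tcp_pos"])
    U,_,V=np.linalg.svd(R0);R0=U@V
    d=R0.T@(np.array(pos)-p0)/0.75;w=Ro.from_matrix(R0.T@R).as_rotvec()/np.pi
    print("row t %.4f %.4f %.4f a %.4f %.4f %.4f"%(*d,*w)," rows>=%.1f"%max(np.linalg.norm(d)*750/41.7,np.linalg.norm(w)*180/7.16))
E
python3 - <<'E'
from h import *
p=viewer.capture("wrist");print(np.round(p["mount"],3),p["fx"])
# silhouettes in top for heading
p=viewer.capture("top")
for k in ["head","rest","mat_top","tray_in","pick"]:
    S=spotter.silhouettes(k,p)
    if not S: print(k,"none");continue
    m=S[0]["region"].astype(np.uint8);c=max(cv2.findContours(m,0,2)[0],key=cv2.contourArea)
    z={"head":.025,"rest":.03,"mat_top":.003,"tray_in":.014,"pick":.03}[k]
    w=ray(p,c[:,0].astype(float),z)[:,:2]
    b=cv2.minAreaRect((w*1000).astype(np.float32));print(k,round(S[0]["score"],2),np.round(b[0],1),np.round(b[1],1),round(b[2],1))
go([0.50,0.02,0.33],tool(-75))
E
```

```text
[[ 0.001 -0.269  0.963 -0.177]
 [ 1.    -0.001 -0.001 -0.001]
 [ 0.001  0.963  0.269 -0.074]
 [ 0.     0.     0.     1.   ]] 322.32325199946854
head 0.6 [618.8  -7.9] [142.5 179.3] 12.4
rest 0.85 [648.6 274.4] [208.1  80.9] 88.2
mat_top 0.88 [472.9 254.8] [152.1 240.1] 2.6
tray_in 0.81 [ 586.9 -310.6] [137.  138.8] 11.7
pick 0.66 [651.8 294.7] [ 20.8 152.2] 0.4
row t -0.1627 0.6401 0.6385 a -0.4771 0.0000 0.0000  rows>=16.5
```

```bash
python3 - <<'E'
from h import *
go([0.60,-0.05,0.23],tool(-78))
E
```

```text
row t -0.0294 0.5082 0.7339 a -0.4604 0.0000 0.0000  rows>=16.1
```

{"api": "play_rows", "payload": {
  "commands": [
    {"fingers": -1,"tx": -0.0075,"ty": 0.127,"tz": 0.1835,"ax": 0,"ay": 0,"az": 0},
    {"fingers": -1,"tx": -0.0075,"ty": 0.127,"tz": 0.1835,"ax": 0,"ay": 0,"az": 0},
    {"fingers": -1,"tx": -0.0075,"ty": 0.127,"tz": 0.1835,"ax": 0,"ay": 0,"az": 0},
    {"fingers": -1,"tx": -0.0075,"ty": 0.127,"tz": 0.1835,"ax": 0,"ay": 0,"az": 0},
    {"fingers": -1,"tx": -0.0075,"ty": 0.127,"tz": 0.1835,"ax": 0,"ay": 0,"az": 0}
  ]
}}

```text
time_s: 2.47
tcp_pos: [0.3067, -0.4512, 0.2144]
ee_rot: [[0.002, -0.333, 0.943], [0.0, 0.943, 0.333], [-1.0, -0.0, 0.002]]
wrist_force: [-0.3, -0.4, 0.3]
gripper_width: 1.002
```

{"api": "play_rows", "payload": {
  "commands": [
    {"fingers": -1,"tx": -0.0075,"ty": 0.127,"tz": 0.1835,"ax": 0,"ay": 0,"az": 0},
    {"fingers": -1,"tx": -0.0075,"ty": 0.127,"tz": 0.1835,"ax": 0,"ay": 0,"az": 0},
    {"fingers": -1,"tx": -0.0075,"ty": 0.127,"tz": 0.1835,"ax": 0,"ay": 0,"az": 0},
    {"fingers": -1,"tx": -0.0075,"ty": 0.127,"tz": 0.1835,"ax": 0,"ay": 0,"az": 0},
    {"fingers": -1,"tx": -0.0075,"ty": 0.127,"tz": 0.1835,"ax": 0,"ay": 0,"az": 0}
  ]
}}

```text
time_s: 2.88
tcp_pos: [0.4059, -0.3164, 0.2199]
ee_rot: [[0.002, -0.334, 0.943], [-0.0, 0.943, 0.334], [-1.0, -0.001, 0.002]]
wrist_force: [-0.8, -0.8, -0.4]
gripper_width: 1.0
```

{"api": "play_rows", "payload": {
  "commands": [
    {"fingers": -1,"tx": -0.0075,"ty": 0.127,"tz": 0.1835,"ax": 0,"ay": 0,"az": 0},
    {"fingers": -1,"tx": -0.0075,"ty": 0.127,"tz": 0.1835,"ax": 0,"ay": 0,"az": 0},
    {"fingers": -1,"tx": -0.0075,"ty": 0.127,"tz": 0.1835,"ax": 0,"ay": 0,"az": 0},
    {"fingers": -1,"tx": -0.0075,"ty": 0.127,"tz": 0.1835,"ax": 0,"ay": 0,"az": 0},
    {"fingers": -1,"tx": -0.0075,"ty": 0.127,"tz": 0.1835,"ax": 0,"ay": 0,"az": 0}
  ]
}}

```text
time_s: 3.3
tcp_pos: [0.5051, -0.1813, 0.2251]
ee_rot: [[0.003, -0.333, 0.943], [0.0, 0.943, 0.333], [-1.0, -0.001, 0.003]]
wrist_force: [-0.1, -1.7, -0.6]
gripper_width: 1.002
```

{"api": "play_rows", "payload": {
  "commands": [
    {"fingers": -1,"tx": -0.0075,"ty": 0.127,"tz": 0.1835,"ax": 0,"ay": 0,"az": 0},
    {"fingers": -1,"tx": -0.0075,"ty": 0.127,"tz": 0.1835,"ax": 0,"ay": 0,"az": 0},
    {"fingers": -1,"tx": -0.0075,"ty": 0.127,"tz": 0.1835,"ax": 0,"ay": 0,"az": 0},
    {"fingers": -1,"tx": -0.0075,"ty": 0.127,"tz": 0.1835,"ax": 0,"ay": 0,"az": 0},
    {"fingers": -1,"tx": -0.0075,"ty": 0.127,"tz": 0.1835,"ax": 0,"ay": 0,"az": 0}
  ]
}}

```text
time_s: 3.72
tcp_pos: [0.6038, -0.0459, 0.2298]
ee_rot: [[0.002, -0.332, 0.943], [0.0, 0.943, 0.332], [-1.0, -0.0, 0.002]]
wrist_force: [-0.9, -0.9, 0.3]
gripper_width: 1.0
```

{"api": "play_rows", "payload": {
  "commands": [
    {"fingers": -1,"tx": 0,"ty": 0,"tz": 0,"ax": -0.155,"ay": 0,"az": 0},
    {"fingers": -1,"tx": 0,"ty": 0,"tz": 0,"ax": -0.155,"ay": 0,"az": 0},
    {"fingers": -1,"tx": 0,"ty": 0,"tz": 0,"ax": -0.155,"ay": 0,"az": 0},
    {"fingers": -1,"tx": 0,"ty": 0,"tz": 0,"ax": -0.155,"ay": 0,"az": 0},
    {"fingers": -1,"tx": 0,"ty": 0,"tz": 0,"ax": -0.155,"ay": 0,"az": 0}
  ]
}}

```text
time_s: 4.13
tcp_pos: [0.6, -0.0507, 0.2303]
ee_rot: [[-0.0, -0.733, 0.681], [-0.0, 0.681, 0.733], [-1.0, 0.0, -0.0]]
wrist_force: [0.7, 0.3, 0.4]
gripper_width: 1.005
```

{"api": "play_rows", "payload": {
  "commands": [
    {"fingers": -1,"tx": 0,"ty": 0,"tz": 0,"ax": -0.155,"ay": 0,"az": 0},
    {"fingers": -1,"tx": 0,"ty": 0,"tz": 0,"ax": -0.155,"ay": 0,"az": 0},
    {"fingers": -1,"tx": 0,"ty": 0,"tz": 0,"ax": -0.155,"ay": 0,"az": 0},
    {"fingers": -1,"tx": 0,"ty": 0,"tz": 0,"ax": -0.155,"ay": 0,"az": 0},
    {"fingers": -1,"tx": 0,"ty": 0,"tz": 0,"ax": -0.155,"ay": 0,"az": 0}
  ]
}}

```text
time_s: 4.55
tcp_pos: [0.6, -0.0507, 0.2304]
ee_rot: [[-0.0, -0.965, 0.261], [-0.0, 0.261, 0.965], [-1.0, 0.0, -0.0]]
wrist_force: [0.1, -0.7, 0.1]
gripper_width: 1.004
```

{"api": "play_rows", "payload": {
  "commands": [
    {"fingers": -1,"tx": 0,"ty": 0,"tz": 0,"ax": -0.15,"ay": 0,"az": 0},
    {"fingers": -1,"tx": 0,"ty": 0,"tz": 0,"ax": -0.15,"ay": 0,"az": 0},
    {"fingers": -1,"tx": 0,"ty": 0,"tz": 0,"ax": -0.15,"ay": 0,"az": 0},
    {"fingers": -1,"tx": 0,"ty": 0,"tz": 0,"ax": -0.15,"ay": 0,"az": 0},
    {"fingers": -1,"tx": 0,"ty": 0,"tz": 0,"ax": -0.15,"ay": 0,"az": 0}
  ]
}}

```text
time_s: 4.97
tcp_pos: [0.6, -0.0505, 0.2304]
ee_rot: [[-0.0, -0.979, -0.203], [-0.0, -0.203, 0.979], [-1.0, 0.0, 0.0]]
wrist_force: [-0.4, 0.3, 0.3]
gripper_width: 1.001
```

```bash
python3 - <<'E'
from h import *
s=r.sense();p=viewer.capture("wrist")
np.savez("w1.npz",im=p["image"],pos=s["tcp_pos"],R=s["ee_rot"])
save(p,"w1.png",(120,60,520,360),2)
for k,z in [("ring",.039),("head",.025),("pick",.03),("rest",.03),("seat",.035),("notch",.025),("foot",.02)]:
    f=spotter.find_in(k,p)[:2]
    print(k,[(round(x["score"],2),np.round(x["uv"]).tolist(),np.round(ray(p,x["uv"],z,s)[0],4).tolist()) for x in f])
for k,z in [("ring",.039),("head",.025),("seat",.039)]:
    S=spotter.silhouettes(k,p)
    if not S: continue
    m=S[0]["region"].astype(np.uint8);c=max(cv2.findContours(m,0,2)[0],key=cv2.contourArea)
    w=ray(p,c[:,0].astype(float),z,s)[:,:2]*1000
    print(k,S[0]["score"],cv2.minEnclosingCircle(w.astype(np.float32)),cv2.minAreaRect(w.astype(np.float32)))
E
```

```text
ring [(0.91, [313.0, 200.0], [0.6041, -0.0245, 0.039])]
head [(0.94, [295.0, 200.0], [0.6262, -0.0161, 0.025])]
pick [(0.38, [253.0, 329.0], [0.6491, 0.1764, 0.03]), (0.22, [185.0, 138.0], [0.7657, -0.0652, 0.03])]
rest [(0.63, [300.0, 198.0], [0.6205, -0.021, 0.03]), (0.58, [250.0, 324.0], [0.6547, 0.1692, 0.03])]
seat [(0.62, [298.0, 201.0], [0.622, -0.0181, 0.035])]
notch [(0.89, [295.0, 198.0], [0.6265, -0.018, 0.025])]
foot [(0.74, [300.0, 190.0], [0.6223, -0.0289, 0.02]), (0.39, [255.0, 332.0], [0.6469, 0.1889, 0.02])]
ring 0.65 ((624.9110717773438, -14.840210914611816), 30.777109146118164) ((624.1243896484375, -14.838096618652344), (59.85517501831055, 59.643653869628906), 73.86795806884766)
head 0.86 ((621.5429077148438, -6.243138313293457), 107.4085922241211) ((623.428955078125, -13.103958129882812), (140.7518768310547, 179.32720947265625), 12.025890350341797)
seat 0.83 ((622.0074462890625, -10.87317943572998), 102.62584686279297) ((623.3599243164062, -16.606063842773438), (136.64739990234375, 173.91664123535156), 11.799686431884766)
```

View pics/w1.png

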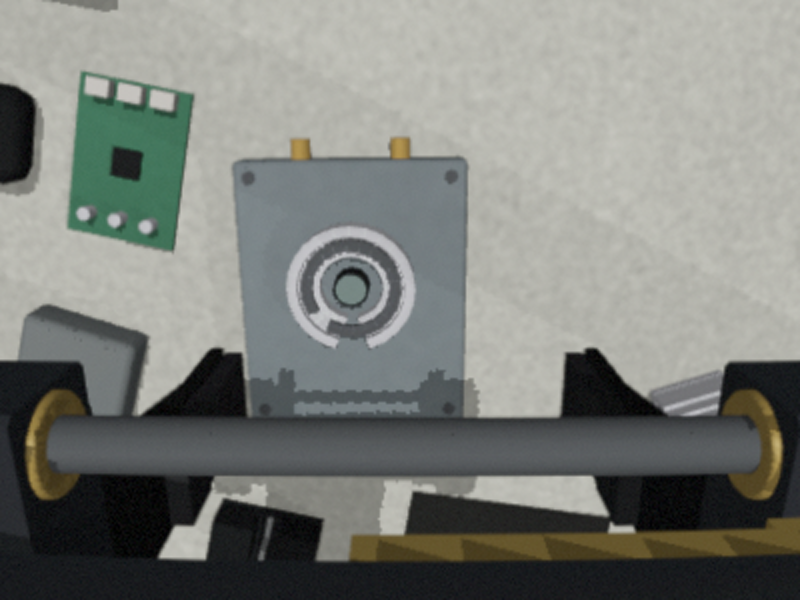

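```bash
cat >> h.py <<'E'
def ortho(p,z,c,psi,half=50,res=0.25,st=None):
    """ortho image at plane z; rows down = direction psi(deg), cols right = psi+90 (as head x down, y right)"""
    n=int(half/res);g=np.arange(-n,n+1)*res/1000
    a=np.radians(psi);ex=np.array([np.cos(a),np.sin(a)]);ey=np.array([-np.sin(a),np.cos(a)])
    X=c[0]+g[:,None]*ex[0]+g[None]*ey[0];Y=c[1]+g[:,None]*ex[1]+g[None]*ey[1]
    uv=proj(p,np.stack([X,Y,np.full_like(X,z)],-1).reshape(-1,3),st).reshape(X.shape+(2,)).astype(np.float32)
    return cv2.remap(p["image"][:,:,::-1].copy(),uv[...,0],uv[...,1],cv2.INTER_CUBIC)
E
python3 - <<'E'
from h import *
from scipy.optimize import least_squares
s=r.sense()
ims=[]
for n,st in (("wrist",s),("top",None)):
    p=viewer.capture(n)
    o=ortho(p,.040,(.6245,-.0145),101.5,50,.25,st)
    G=cv2.cvtColor(o,cv2.COLOR_BGR2GRAY).astype(float)
    c0=np.array([200.,200.])
    # outer edge of bright collar: radial strongest negative gradient near r=38
    for it in range(3):
        P=[]
        for th in np.radians(np.arange(30,331,3)):
            rr=np.arange(33,43,.25)*4
            v=cv2.remap(G.astype(np.float32),(c0[0]+rr*np.sin(th)).astype(np.float32)[None],(c0[1]+rr*np.cos(th)).astype(np.float32)[None],1)[0]
            i=np.argmin(np.convolve(v,[1]*3+[0]+[-1]*3,'valid')*1)if False else np.argmin(np.gradient(cv2.GaussianBlur(v[None],(0,0),1.5)[0])[2:-2])+2
            P.append([c0[0]+rr[i]*np.sin(th),c0[1]+rr[i]*np.cos(th)])
        P=np.array(P);f=least_squares(lambda q:np.hypot(P[:,0]-q[0],P[:,1]-q[1])-q[2],[*c0,152],loss='soft_l1');c0=f.x[:2]
    d=(c0-200)*.25/1000;a=np.radians(101.5)
    print(n,"r",f.x[2]/4,"ctr",.6245+d[1]*np.cos(a)-d[0]*np.sin(a),-.0145+d[1]*np.sin(a)+d[0]*np.cos(a))
    ims.append(o)
    S=spotter.silhouettes("head",p)[0]["region"].astype(np.uint8)
    c=max(cv2.findContours(S,0,1)[0],key=cv2.contourArea)[:,0].astype(float)
    w=ray(p,c,.025,st)[:,:2]; q=(w-[.6245,-.0145])@np.array([[np.cos(a),-np.sin(a)],[np.sin(a),np.cos(a)]])*1000
    for sg in (1,-1):
        m=(abs(q[:,1]*sg-70)<12)&(abs(q[:,0])<60);k=np.polyfit(q[m,0],q[m,1],1);print(" side",sg,np.degrees(np.arctan(k[0])),k[1],m.sum())
    m=(abs(q[:,0]-95)<12)&(abs(q[:,1])<60)
    if m.sum()>5:k=np.polyfit(q[m,1],q[m,0],1);print(" front",-np.degrees(np.arctan(k[0])),k[1])
cv2.imwrite("pics/o1.png",np.hstack(ims))
E
```

```text
wrist r 38.2351909485023 ctr 0.6243959433917579 -0.014623899679179948Traceback (most recent call last):
  File "<stdin>", line 26, in <module>
    raise TypeError("expected non-empty vector for x")
TypeError: expected non-empty vector for x
```

```bash
python3 - <<'E'
from h import *
s=r.sense();a=np.radians(102);C=np.array([.6244,-.0146])
ims=[]
for n,st in (("wrist",s),("top",None)):
    p=viewer.capture(n)
    ims.append(ortho(p,.040,C,102,50,.25,st))
    S=spotter.silhouettes("head",p)
    S=S[0]["region"].astype(np.uint8)
    c=max(cv2.findContours(S,0,cv2.CHAIN_APPROX_NONE)[0],key=cv2.contourArea)[:,0].astype(float)
    w=ray(p,c,.025,st)[:,:2]-C
    q=np.c_[w@[np.cos(a),np.sin(a)],w@[-np.sin(a),np.cos(a)]]*1000
    print(n,q.min(0),q.max(0))
    for i,sg,v in ((1,1,70),(1,-1,70),(0,1,95),(0,-1,75)):
        m=(abs(q[:,i]*sg-v)<8)&(abs(q[:,1-i])<60)
        if m.sum()>8:
            k=np.polyfit(q[m,1-i],q[m,i],1);k=np.polyfit(*(lambda e:(q[m,1-i][e],q[m,i][e]))(abs(q[m,i]-np.polyval(k,q[m,1-i]))<2),1)
            print(i,sg,"ang",np.degrees(np.arctan(k[0]))*(1 if i else -1),"off",k[1],m.sum())
cv2.imwrite("pics/o1.png",np.hstack(ims))
E
```

```text
wrist [-86.80719366 -70.05867685] [92.81901871 70.95929487]
1 1 ang -0.03187829682113564 off 69.20888525479371 94
1 -1 ang 0.5251531473416395 off -68.7743567874145 93
0 1 ang -0.5398184722288043 off 90.94185674403253 91
0 -1 ang 0.02273205513119016 off -75.93708002891657 97
top [ -3.81337805 -51.03787391] [97.98187302 75.43804543]
1 1 ang 3.2805946531240107 off 71.67975826917792 25
0 1 ang -0.5001163411570524 off 96.11212149228051 44
```

View pics/o1.png

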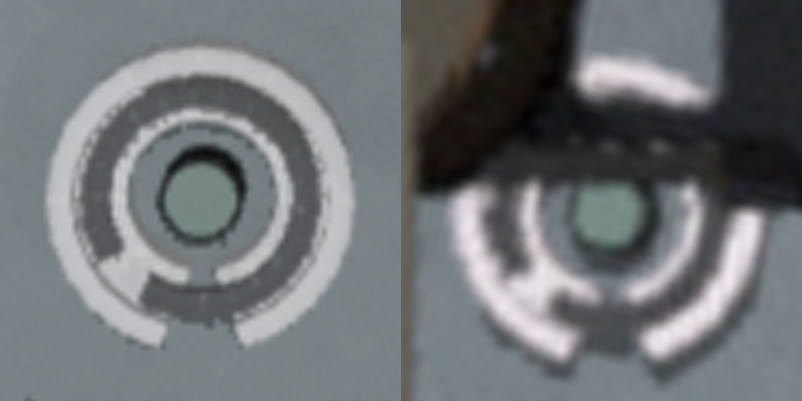

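{"api": "play_rows", "payload": {
  "commands": [
    {"fingers": -1,"tx": 0,"ty": -0.072,"tz": 0.1825,"ax": 0,"ay": 0,"az": 0},
    {"fingers": -1,"tx": 0,"ty": -0.072,"tz": 0.1825,"ax": 0,"ay": 0,"az": 0},
    {"fingers": -1,"tx": 0,"ty": -0.072,"tz": 0.1825,"ax": 0,"ay": 0,"az": 0},
    {"fingers": -1,"tx": 0,"ty": -0.072,"tz": 0.1825,"ax": 0,"ay": 0,"az": 0}
  ]
}}

```text
time_s: 6.15
tcp_pos: [0.6251, 0.0984, 0.2303]
ee_rot: [[0.001, -0.978, -0.209], [0.001, -0.209, 0.978], [-1.0, -0.001, 0.0]]
wrist_force: [-0.0, -0.7, 0.1]
gripper_width: 0.997
```

{"api": "play_rows", "payload": {
  "commands": [
    {"fingers": -1,"tx": 0,"ty": -0.072,"tz": 0.1825,"ax": 0.0667,"ay": 0,"az": 0},
    {"fingers": -1,"tx": 0,"ty": -0.072,"tz": 0.1825,"ax": 0.0667,"ay": 0,"az": 0},
    {"fingers": -1,"tx": 0,"ty": -0.072,"tz": 0.1825,"ax": 0.0667,"ay": 0,"az": 0},
    {"fingers": -1,"tx": 0,"ty": -0.072,"tz": 0.1825,"ax": 0.0667,"ay": 0,"az": 0},
    {"fingers": -1,"tx": 0,"ty": -0.072,"tz": 0.1825,"ax": 0.0667,"ay": 0,"az": 0}
  ]
}}

```text
time_s: 6.57
tcp_pos: [0.6493, 0.245, 0.2289]
ee_rot: [[-0.0, -1.0, -0.003], [0.0, -0.003, 1.0], [-1.0, 0.0, 0.0]]
wrist_force: [0.0, -0.9, -0.2]
gripper_width: 1.001
```

```bash
python3 - <<'E'
from h import *
s=r.sense();print(s["tcp_pos"]);p=viewer.capture("wrist");t=viewer.capture("top")
for q,st in ((p,s),(t,None)):
  for k,z in [("rest",.03),("pick",.03),("mat_top",.003)]:
    S=spotter.silhouettes(k,q)
    if not S: print(k,"none"); continue
    m=S[0]["region"].astype(np.uint8);c=max(cv2.findContours(m,0,1)[0],key=cv2.contourArea)
    w=ray(q,c[:,0].astype(float),z,st)[:,:2]*1000
    print(k,S[0]["score"],cv2.minAreaRect(w.astype(np.float32)),w.min(0),w.max(0))
# ortho: rows down = +y (heading 90), cols right = -x
o=np.vstack([ortho(q,.03,(.65,.25),90,110,.5,st)[:,120:320] for q,st in ((p,s),)])
o2=ortho(t,.03,(.65,.25),90,110,.5)[:,120:320]
cv2.imwrite("pics/o2.png",np.hstack([o,o2]))
E
```

```text
[0.64927733 0.24495996 0.22893678]
rest 0.97 ((674.2896728515625, 267.85400390625), (190.96408081054688, 36.1429443359375), 88.10123443603516) [653.14859036 172.26340478] [693.50245401 362.8474537 ]
pick 0.89 ((653.28369140625, 269.798095703125), (186.3251495361328, 18.52754020690918), 88.16824340820312) [644.60936421 176.66483286] [664.7849494  362.72212633]
mat_top none
rest 0.86 ((647.13671875, 228.52670288085938), (116.88655853271484, 80.79395294189453), 88.80210876464844) [606.01267904 170.17091563] [688.54150099 286.22829719]
pick 0.68 ((650.862060546875, 249.1041259765625), (7.799805641174316, 45.82120132446289), 0.4188723862171173) [646.8147321  226.16561201] [654.70477538 272.02360314]
mat_top 0.88 ((471.1282958984375, 255.3490753173828), (154.3543701171875, 241.62136840820312), 2.775500535964966) [393.56165417 133.58589   ] [551.36462427 379.12238406]
```

View pics/o2.png

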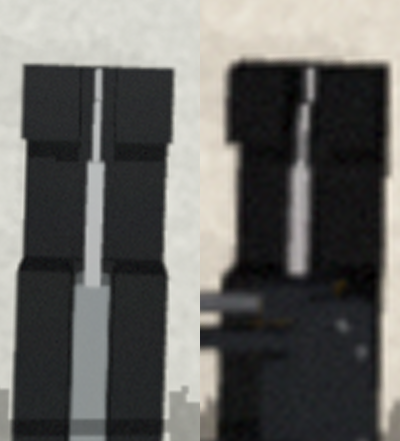

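```bash
python3 - <<'E'
from h import *
go([.653,.258,.08],tool(-91.9));go([.653,.258,.027],tool(-91.9))
E
```

```text
row t 0.2013 -0.0048 0.0257 a 0.0096 0.0001 0.0001  rows>=3.7
row t 0.2720 -0.0048 0.0257 a 0.0096 0.0001 0.0001  rows>=4.9
```

{"api": "play_rows", "payload": {
  "commands": [
    {"fingers": -1,"tx": 0.2,"ty": -0.0048,"tz": 0.0257,"ax": 0.0096,"ay": 0,"az": 0},
    {"fingers": -1,"tx": 0.2,"ty": -0.0048,"tz": 0.0257,"ax": 0.0096,"ay": 0,"az": 0},
    {"fingers": -1,"tx": 0.2,"ty": -0.0048,"tz": 0.0257,"ax": 0.0096,"ay": 0,"az": 0},
    {"fingers": -1,"tx": 0.2,"ty": -0.0048,"tz": 0.0257,"ax": 0.0096,"ay": 0,"az": 0},
    {"fingers": -1,"tx": 0.2,"ty": -0.0048,"tz": 0.0257,"ax": 0.0096,"ay": 0,"az": 0}
  ]
}}

```text
time_s: 7.38
tcp_pos: [0.6486, 0.2568, 0.0728]
ee_rot: [[-0.012, -0.999, 0.033], [-0.006, 0.033, 0.999], [-1.0, 0.012, -0.006]]
wrist_force: [-0.3, -1.2, -0.3]
gripper_width: 1.001
```

{"api": "play_rows", "payload": {
  "commands": [
    {"fingers": -1,"tx": 0.035,"ty": 0,"tz": 0,"ax": 0,"ay": 0,"az": 0},
    {"fingers": -1,"tx": 0.06,"ty": 0,"tz": 0,"ax": 0,"ay": 0,"az": 0},
    {"fingers": -1,"tx": 0.072,"ty": 0,"tz": 0,"ax": 0,"ay": 0,"az": 0},
    {"fingers": -1,"tx": 0.072,"ty": 0,"tz": 0,"ax": 0,"ay": 0,"az": 0}
  ]
}}

```text
time_s: 7.72
tcp_pos: [0.6524, 0.2584, 0.0259]
ee_rot: [[-0.002, -0.999, 0.032], [-0.001, 0.032, 0.999], [-1.0, 0.002, -0.001]]
wrist_force: [-0.3, -0.9, -0.4]
gripper_width: 1.002
```

{"api": "play_rows", "payload": {
  "commands": [
    {"fingers": 1,"tx": 0,"ty": 0,"tz": 0,"ax": 0,"ay": 0,"az": 0},
    {"fingers": 1,"tx": 0,"ty": 0,"tz": 0,"ax": 0,"ay": 0,"az": 0},
    {"fingers": 1,"tx": 0,"ty": 0,"tz": 0,"ax": 0,"ay": 0,"az": 0},
    {"fingers": 1,"tx": 0,"ty": 0,"tz": 0,"ax": 0,"ay": 0,"az": 0},
    {"fingers": 1,"tx": 0,"ty": 0,"tz": 0,"ax": 0,"ay": 0,"az": 0}
  ]
}}

```text
time_s: 8.13
tcp_pos: [0.6532, 0.2595, 0.0276]
ee_rot: [[0.001, -1.0, 0.031], [0.001, 0.031, 1.0], [-1.0, -0.001, 0.001]]
wrist_force: [-0.2, 0.3, 0.6]
gripper_width: 0.709
```

{"api": "play_rows", "payload": {
  "commands": [
    {"fingers": 1,"tx": 0,"ty": 0,"tz": 0,"ax": 0,"ay": 0,"az": 0},
    {"fingers": 1,"tx": 0,"ty": 0,"tz": 0,"ax": 0,"ay": 0,"az": 0},
    {"fingers": 1,"tx": 0,"ty": 0,"tz": 0,"ax": 0,"ay": 0,"az": 0},
    {"fingers": 1,"tx": 0,"ty": 0,"tz": 0,"ax": 0,"ay": 0,"az": 0},
    {"fingers": 1,"tx": 0,"ty": 0,"tz": 0,"ax": 0,"ay": 0,"az": 0}
  ]
}}

```text
time_s: 8.55
tcp_pos: [0.6528, 0.2593, 0.0264]
ee_rot: [[-0.0, -1.0, 0.032], [-0.0, 0.032, 1.0], [-1.0, 0.0, -0.0]]
wrist_force: [-0.1, -0.3, -0.9]
gripper_width: 0.324
```

{"api": "play_rows", "payload": {
  "commands": [
    {"fingers": 1,"tx": 0,"ty": 0,"tz": 0,"ax": 0,"ay": 0,"az": 0},
    {"fingers": 1,"tx": 0,"ty": 0,"tz": 0,"ax": 0,"ay": 0,"az": 0},
    {"fingers": 1,"tx": 0,"ty": 0,"tz": 0,"ax": 0,"ay": 0,"az": 0},
    {"fingers": 1,"tx": 0,"ty": 0,"tz": 0,"ax": 0,"ay": 0,"az": 0},
    {"fingers": 1,"tx": 0,"ty": 0,"tz": 0,"ax": 0,"ay": 0,"az": 0}
  ]
}}

```text
time_s: 8.97
tcp_pos: [0.6528, 0.2593, 0.0264]
ee_rot: [[-0.0, -1.0, 0.032], [-0.0, 0.032, 1.0], [-1.0, 0.0, -0.0]]
wrist_force: [-1.5, 0.2, -0.8]
gripper_width: 0.02
```

{"api": "play_rows", "payload": {
  "commands": [
    {"fingers": 1,"tx": 0,"ty": 0,"tz": 0,"ax": 0,"ay": 0,"az": 0},
    {"fingers": 1,"tx": 0,"ty": 0,"tz": 0,"ax": 0,"ay": 0,"az": 0},
    {"fingers": 1,"tx": 0,"ty": 0,"tz": 0,"ax": 0,"ay": 0,"az": 0},
    {"fingers": 1,"tx": 0,"ty": 0,"tz": 0,"ax": 0,"ay": 0,"az": 0}
  ]
}}

```text
time_s: 9.3
tcp_pos: [0.6528, 0.2593, 0.0264]
ee_rot: [[-0.0, -0.999, 0.032], [-0.0, 0.032, 0.999], [-1.0, 0.0, -0.0]]
wrist_force: [-0.4, 0.2, 0.3]
gripper_width: 0.005
```

{"api": "play_rows", "payload": {
  "commands": [
    {"fingers": 1,"tx": -0.008,"ty": 0,"tz": 0,"ax": 0,"ay": 0,"az": 0},
    {"fingers": 1,"tx": -0.03,"ty": 0,"tz": 0,"ax": 0,"ay": 0,"az": 0},
    {"fingers": 1,"tx": -0.06,"ty": 0,"tz": 0,"ax": 0,"ay": 0,"az": 0},
    {"fingers": 1,"tx": -0.085,"ty": 0,"tz": 0,"ax": 0,"ay": 0,"az": 0},
    {"fingers": 1,"tx": -0.085,"ty": 0,"tz": 0,"ax": 0,"ay": 0,"az": 0}
  ]
}}

```text
time_s: 9.72
tcp_pos: [0.6557, 0.2606, 0.096]
ee_rot: [[0.009, -0.999, 0.03], [0.004, 0.03, 1.0], [-1.0, -0.009, 0.004]]
wrist_force: [0.6, 0.5, -0.2]
gripper_width: 0.003
```

```bash
python3 - <<'E'
from h import *
s=r.sense();p=viewer.capture("wrist");t=viewer.capture("scene")
for n,q in (("w",p),("s",t)):
    for k in("pick","foot"):
        f=spotter.find_in(k,q)[:1];print(n,k,[(x["score"],x["uv"]) for x in f])
save(t,"s2.png",(300,80,620,320),2.5)
# mat: aim pick heading & pos
print(s["tcp_pos"])
# mat centre (.473,.255) ; mat y axis heading from rect 2.7deg
go([.474,.222,.10],tool(-88))
E
```

```text
w pick [(0.67, [324.2, 187.2])]
w foot [(0.71, [326.1, 193.5])]
s pick [(0.55, [447.6, 180.9])]
s foot [(0.84, [441.0, 182.7])]
[0.65574909 0.26060772 0.09601294]
row t -0.0142 0.2358 -0.0567 a -0.0212 -0.0004 -0.0007  rows>=4.4
```

View pics/s2.png

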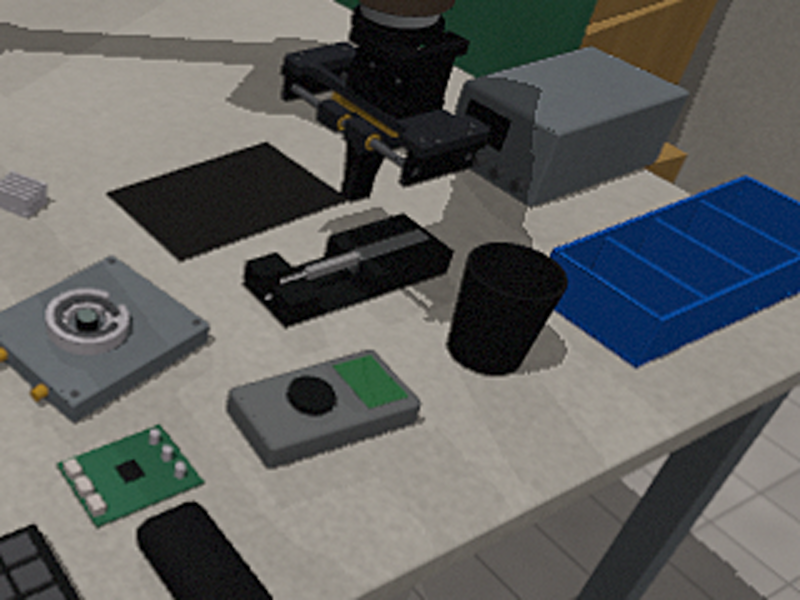

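```bash
python3 - <<'E'
from h import *
s=r.sense();p=viewer.capture("wrist");print(s["tcp_pos"],s["gripper_width"])
X=np.array([[.653,.258,.03],[.653,.2593,.0264],s["tcp_pos"],np.array(s["tcp_pos"])+.019*np.array(s["ee_rot"])[:,0]])
print(proj(p,X,s))
save(p,"w3.png",(200,100,440,300),3.3)
E
```

```text
[0.65209145 0.25889655 0.08889643] 0.0068326617848157144
[[319.92334844 212.78930883]
 [319.99266655 213.00484923]
 [321.23358272 243.77012224]
 [321.25996656 232.32867576]]
```

View pics/w3.png

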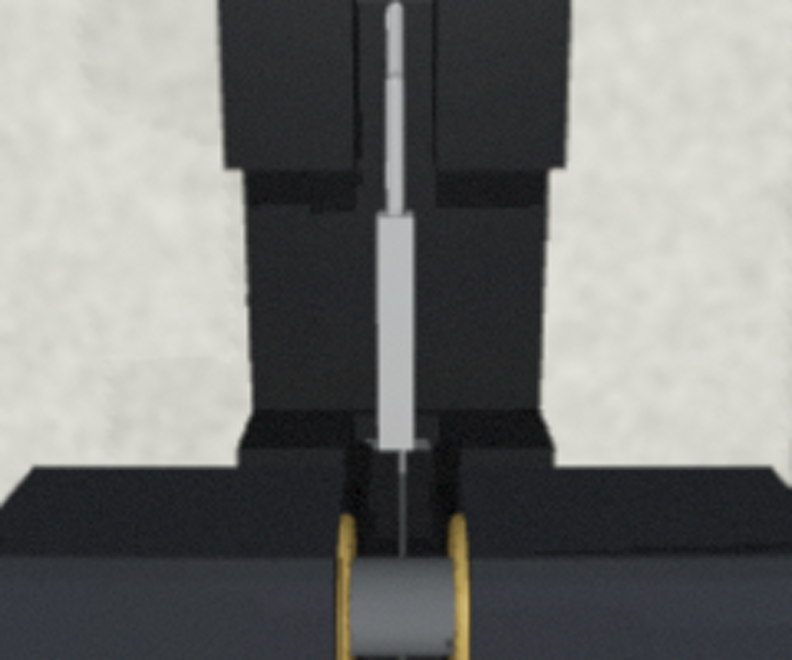

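```bash
python3 - <<'E'
from h import *
s=r.sense();p=viewer.capture("scene");R=np.array(s["ee_rot"]);T=np.array(s["tcp_pos"])
X=[T+R@np.array([x,0,z]) for x in(.019,0,-.02,-.051) for z in (-.0095,.0095)]
u=proj(p,X);print(np.round(u,1),s["gripper_width"],T)
im=p["image"][:,:,::-1].copy()
im=cv2.resize(im[110:210,380:520],None,fx=5,fy=5,interpolation=cv2.INTER_CUBIC)
for a in u: cv2.circle(im,(int((a[0]-380)*5+2),int((a[1]-110)*5+2)),3,(0,0,255),-1)
for a in proj(p,[[.6535,.258,.03],[.653,.283,.03],[.6535,.258,.02]]): cv2.circle(im,(int((a[0]-380)*5+2),int((a[1]-110)*5+2)),3,(0,255,0),-1)
cv2.imwrite("pics/s4.png",im)
E
```

```text
[[433.4 171. ]
 [439.6 169.2]
 [435.  164.7]
 [441.3 162.8]
 [436.7 157.8]
 [443.  156. ]
 [439.4 146.7]
 [445.9 145. ]] 0.0038594921485862934 [0.65219586 0.25892402 0.08890656]
```

View pics/s4.png

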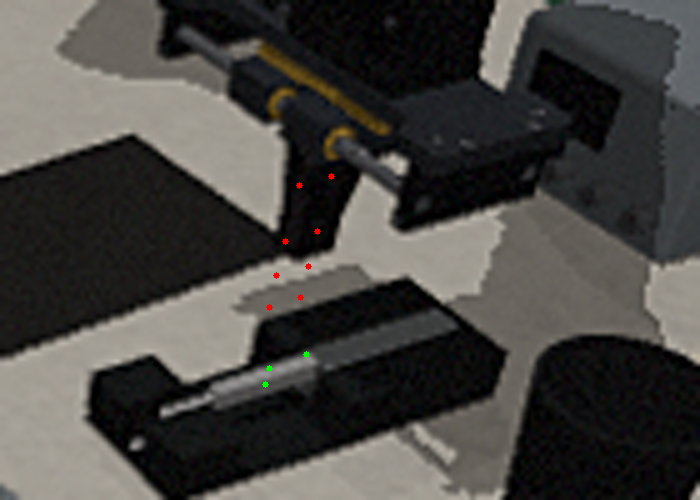

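```bash
python3 - <<'E'
from h import *
s=r.sense();R=np.array(s["ee_rot"]);T=np.array(s["tcp_pos"])
p=viewer.capture("scene");w=viewer.capture("wrist")
f=lambda u,o,k:np.round((u-o)*k+2).astype(int).tolist()
for x in(-.005,-.010,-.015):
    C=[T+R@np.array([x,y,z]) for y in (-.015,.015) for z in (-.0095,.0095)]
    print(x,"(y-,z-),(y-,z+),(y+,z-),(y+,z+)",f(proj(p,C),[380,110],5),f(proj(w,C,s),[200,100],3.3))
g=cv2.cvtColor(p["image"],cv2.COLOR_RGB2GRAY)[136:172,430:456]
print("\n".join(" ".join("%3d"%v for v in row) for row in g))
E
```

```text
-0.005 (y-,z-),(y-,z+),(y+,z-),(y+,z+) [[299, 283], [331, 274], [260, 251], [291, 242]] [[315, 437], [318, 537], [489, 437], [486, 537]]
-0.01 (y-,z-),(y-,z+),(y+,z-),(y+,z+) [[302, 274], [333, 265], [262, 242], [293, 233]] [[313, 447], [316, 550], [491, 447], [489, 550]]
-0.015 (y-,z-),(y-,z+),(y+,z-),(y+,z+) [[304, 266], [336, 256], [264, 234], [295, 225]] [[310, 458], [313, 563], [494, 458], [491, 563]]
157 160 161 163 169 103  18  12  14  21  19  18  24  14  17  12  73 100 109  84  71  33  13  14  24  57
156 155 156 156 161 129  76  29  15  24  21  11  20  19  12  49  98  69  59  61  48  24  13  10  15  21
154 157 157 159 159 166 153  76   4  19  21  17  19  15  14 100  78  42  68  76  55  30  23  17  14  17
157 157 154 155 156 163 144  69   1  18  24  23  22  22  27  74  57  49  63  61  72  67  42  19  15  20
159 157 157 155 154 160 138  64   0   7   8  19  19  18  28  67  60  37  43  59  45  73  79  51  29   0
157 157 156 157 158 163 144  70   0   8  11  24  21  21   6  53  70  43  24  39  56  65  78  73  67  37
158 159 158 156 160 166 144  68   0   7  18  31  20  20  21  18   
[... 2353 characters left out ...]
 154 155 155 157 112  93  95  98  99 105 100 101 101 101 104  98  94 148 158
161 162 161 158 155 154 156 115  93  95  97  98  99 101 101  99 101 103 104 102 100 101 101  99  98  93
158 154 153 112  92  93  97 100 103 103 102  98 102 101 100 103 101 102 107 103 101 100 102  72  54  19
115  96  95  99  99 100  99  99 101 101 100 100 100 102 102 103 101 104 103  84  61  38  13  10  14  18
 94 100 104 106 105 105  97  98 100 101 103 106 107 103 103 100  87  66  25   8  13  10  16   2  17  12
101 103 102 104 104 104 102 103 104 109 104 102 105  69  52  24   0   8  17  14  12   3   2   8  11  11
100  99 104 106 104 105 106 103 103 105  72  60  23   5   3   5  12   7  21   2  16  15  21  18  16   8
```

{"api": "play_rows", "payload": {
  "commands": [
    {"fingers": 0.1,"tx": 0,"ty": 0,"tz": 0,"ax": 0,"ay": 0,"az": 0},
    {"fingers": 0.1,"tx": 0,"ty": 0,"tz": 0,"ax": 0,"ay": 0,"az": 0},
    {"fingers": 0.1,"tx": 0,"ty": 0,"tz": 0,"ax": 0,"ay": 0,"az": 0},
    {"fingers": 0.1,"tx": 0,"ty": 0,"tz": 0,"ax": 0,"ay": 0,"az": 0},
    {"fingers": 0.1,"tx": 0,"ty": 0,"tz": 0,"ax": 0,"ay": 0,"az": 0}
  ]
}}

```text
time_s: 10.63
tcp_pos: [0.6528, 0.2593, 0.0902]
ee_rot: [[0.0, -1.0, 0.032], [0.0, 0.032, 1.0], [-1.0, -0.0, 0.0]]
wrist_force: [-1.1, -0.1, 0.0]
gripper_width: 0.299
```

{"api": "play_rows", "payload": {
  "commands": [
    {"fingers": 0.1,"tx": 0.05,"ty": 0,"tz": 0,"ax": 0,"ay": 0,"az": 0},
    {"fingers": 0.1,"tx": 0.09,"ty": 0,"tz": 0,"ax": 0,"ay": 0,"az": 0},
    {"fingers": 0.1,"tx": 0.115,"ty": 0,"tz": 0,"ax": 0,"ay": 0,"az": 0},
    {"fingers": 0.1,"tx": 0.127,"ty": 0,"tz": 0,"ax": 0,"ay": 0,"az": 0},
    {"fingers": 0.1,"tx": 0.127,"ty": 0,"tz": 0,"ax": 0,"ay": 0,"az": 0}
  ]
}}

```text
time_s: 11.05
tcp_pos: [0.6514, 0.2584, -0.0077]
ee_rot: [[-0.004, -0.999, 0.032], [-0.003, 0.032, 0.999], [-1.0, 0.004, -0.003]]
wrist_force: [1.0, 0.3, 0.1]
gripper_width: 0.449
```

{"api": "play_rows", "payload": {
  "commands": [
    {"fingers": 1,"tx": 0,"ty": 0,"tz": 0,"ax": 0,"ay": 0,"az": 0},
    {"fingers": 1,"tx": 0,"ty": 0,"tz": 0,"ax": 0,"ay": 0,"az": 0},
    {"fingers": 1,"tx": 0,"ty": 0,"tz": 0,"ax": 0,"ay": 0,"az": 0},
    {"fingers": 1,"tx": 0,"ty": 0,"tz": 0,"ax": 0,"ay": 0,"az": 0},
    {"fingers": 1,"tx": 0,"ty": 0,"tz": 0,"ax": 0,"ay": 0,"az": 0}
  ]
}}

```text
time_s: 11.47
tcp_pos: [0.6534, 0.2597, -0.0038]
ee_rot: [[0.002, -0.999, 0.032], [0.001, 0.032, 1.0], [-1.0, -0.002, 0.001]]
wrist_force: [0.1, 0.0, 0.1]
gripper_width: 0.158
```

{"api": "play_rows", "payload": {
  "commands": [
    {"fingers": 1,"tx": 0,"ty": 0,"tz": 0,"ax": 0,"ay": 0,"az": 0},
    {"fingers": 1,"tx": 0,"ty": 0,"tz": 0,"ax": 0,"ay": 0,"az": 0},
    {"fingers": 1,"tx": 0,"ty": 0,"tz": 0,"ax": 0,"ay": 0,"az": 0},
    {"fingers": 1,"tx": 0,"ty": 0,"tz": 0,"ax": 0,"ay": 0,"az": 0}
  ]
}}

```text
time_s: 11.8
tcp_pos: [0.6532, 0.2594, -0.0043]
ee_rot: [[0.001, -1.0, 0.031], [0.0, 0.031, 1.0], [-1.0, -0.001, 0.0]]
wrist_force: [-0.1, -0.6, 2.4]
gripper_width: 0.089
```

{"api": "play_rows", "payload": {
  "commands": [
    {"fingers": 1,"tx": -0.01,"ty": 0,"tz": 0,"ax": 0,"ay": 0,"az": 0},
    {"fingers": 1,"tx": -0.03,"ty": 0,"tz": 0,"ax": 0,"ay": 0,"az": 0},
    {"fingers": 1,"tx": -0.06,"ty": 0,"tz": 0,"ax": 0,"ay": 0,"az": 0},
    {"fingers": 1,"tx": -0.0933,"ty": 0,"tz": 0,"ax": 0,"ay": 0,"az": 0},
    {"fingers": 1,"tx": -0.0933,"ty": 0,"tz": 0,"ax": 0,"ay": 0,"az": 0}
  ]
}}

```text
time_s: 12.22
tcp_pos: [0.656, 0.2607, 0.0709]
ee_rot: [[0.009, -0.999, 0.03], [0.004, 0.03, 1.0], [-1.0, -0.009, 0.004]]
wrist_force: [1.2, 0.2, 0.7]
gripper_width: 0.086
```

{"api": "play_rows", "payload": {
  "commands": [
    {"fingers": 1,"tx": 0,"ty": 0.03,"tz": -0.0036,"ax": 0,"ay": 0,"az": 0},
    {"fingers": 1,"tx": 0,"ty": 0.08,"tz": -0.0096,"ax": 0,"ay": 0,"az": 0},
    {"fingers": 1,"tx": 0,"ty": 0.13,"tz": -0.0156,"ax": 0,"ay": 0,"az": 0},
    {"fingers": 1,"tx": 0,"ty": 0.18,"tz": -0.0216,"ax": 0,"ay": 0,"az": 0},
    {"fingers": 1,"tx": 0,"ty": 0.21,"tz": -0.025,"ax": 0,"ay": 0,"az": 0}
  ]
}}

```text
time_s: 12.63
tcp_pos: [0.4907, 0.2439, 0.0643]
ee_rot: [[-0.003, -0.999, 0.032], [-0.002, 0.032, 0.999], [-1.0, 0.003, -0.002]]
wrist_force: [-1.5, 0.1, -0.4]
gripper_width: 0.084
```

{"api": "play_rows", "payload": {
  "commands": [
    {"fingers": 1,"tx": 0,"ty": 0.02,"tz": -0.0025,"ax": 0,"ay": 0,"az": 0},
    {"fingers": 1,"tx": 0,"ty": 0.0307,"tz": -0.0038,"ax": 0,"ay": 0,"az": 0},
    {"fingers": 1,"tx": 0,"ty": 0.0307,"tz": -0.0038,"ax": 0,"ay": 0,"az": 0}
  ]
}}

```text
time_s: 12.88
tcp_pos: [0.4702, 0.2431, 0.0651]
ee_rot: [[-0.001, -1.0, 0.031], [-0.0, 0.031, 1.0], [-1.0, 0.001, -0.0]]
wrist_force: [-0.3, -0.4, -0.9]
gripper_width: 0.086
```

```bash
python3 - <<'E'
from h import *
s=r.sense();print(s["tcp_pos"],s["gripper_width"],s["wrist_force"]);p=viewer.capture("scene");w=viewer.capture("wrist")
a=cv2.resize(p["image"][60:200,310:510,::-1],None,fx=4,fy=4)[:,:800]
cv2.imwrite("pics/s5.png",a)
save(w,"w5.png",(200,60,440,320),2.3)
E
```

```text
[0.47024573 0.24307544 0.06506522] 0.08552211505780302 [-0.31674426 -0.36439109 -0.91356164]
```

View pics/s5.png

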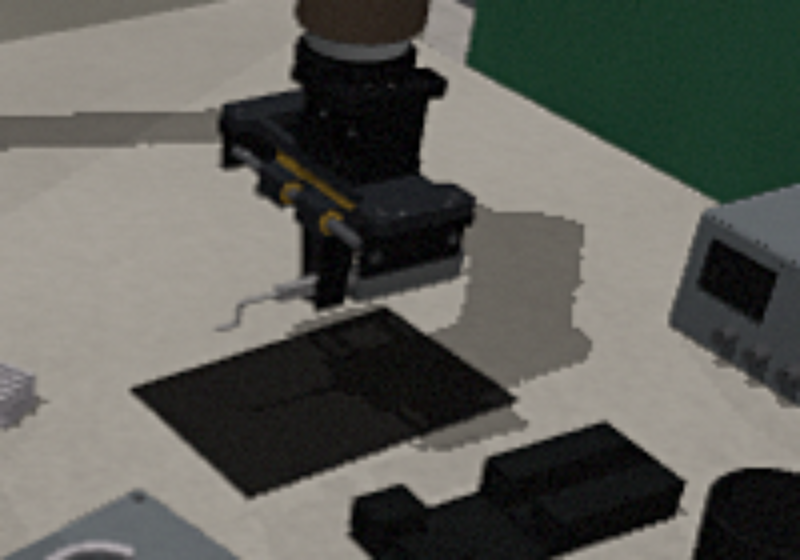

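{"api": "play_rows", "payload": {
  "commands": [
    {"fingers": 1,"tx": 0.04,"ty": 0,"tz": 0,"ax": 0,"ay": 0,"az": 0},
    {"fingers": 1,"tx": 0.075,"ty": 0,"tz": 0,"ax": 0,"ay": 0,"az": 0},
    {"fingers": 1,"tx": 0.09,"ty": 0,"tz": 0,"ax": 0,"ay": 0,"az": 0},
    {"fingers": 1,"tx": 0.0945,"ty": 0,"tz": 0,"ax": 0,"ay": 0,"az": 0},
    {"fingers": 1,"tx": 0.095,"ty": 0,"tz": 0,"ax": 0,"ay": 0,"az": 0}
  ]
}}

```text
time_s: 13.4
tcp_pos: [0.4725, 0.243, -0.007]
ee_rot: [[-0.001, -0.999, 0.032], [-0.002, 0.032, 0.999], [-1.0, 0.001, -0.002]]
wrist_force: [-0.5, -0.3, -0.3]
gripper_width: 0.089
```

{"api": "play_rows", "payload": {
  "commands": [
    {"fingers": 1,"tx": 0.0005,"ty": 0,"tz": 0,"ax": 0,"ay": 0,"az": 0},
    {"fingers": 1,"tx": 0.0005,"ty": 0,"tz": 0,"ax": 0,"ay": 0,"az": 0},
    {"fingers": 1,"tx": 0.001,"ty": 0,"tz": 0,"ax": 0,"ay": 0,"az": 0},
    {"fingers": 1,"tx": 0.001,"ty": 0,"tz": 0,"ax": 0,"ay": 0,"az": 0}
  ]
}}

```text
time_s: 13.73
tcp_pos: [0.4722, 0.2436, -0.007]
ee_rot: [[0.001, -0.999, 0.032], [0.0, 0.032, 0.999], [-1.0, -0.0, 0.0]]
wrist_force: [0.8, -0.0, -1.3]
gripper_width: 0.088
```

{"api": "play_rows", "payload": {
  "commands": [
    {"fingers": 0.1,"tx": 0,"ty": 0,"tz": 0,"ax": 0,"ay": 0,"az": 0},
    {"fingers": 0.1,"tx": 0,"ty": 0,"tz": 0,"ax": 0,"ay": 0,"az": 0},
    {"fingers": 0.1,"tx": 0,"ty": 0,"tz": 0,"ax": 0,"ay": 0,"az": 0},
    {"fingers": 0.1,"tx": 0,"ty": 0,"tz": 0,"ax": 0,"ay": 0,"az": 0},
    {"fingers": 0.1,"tx": 0,"ty": 0,"tz": 0,"ax": 0,"ay": 0,"az": 0}
  ]
}}

```text
time_s: 14.15
tcp_pos: [0.4717, 0.2435, -0.0069]
ee_rot: [[0.0, -1.0, 0.031], [0.0, 0.031, 1.0], [-1.0, -0.0, 0.0]]
wrist_force: [0.6, -0.4, 0.3]
gripper_width: 0.381
```

{"api": "play_rows", "payload": {
  "commands": [
    {"fingers": 0.1,"tx": -0.03,"ty": 0,"tz": 0,"ax": 0,"ay": 0,"az": 0},
    {"fingers": 0.1,"tx": -0.08,"ty": 0,"tz": 0,"ax": 0,"ay": 0,"az": 0},
    {"fingers": 0.1,"tx": -0.13,"ty": 0,"tz": 0,"ax": 0,"ay": 0,"az": 0},
    {"fingers": 0.1,"tx": -0.15,"ty": 0,"tz": 0.03,"ax": 0,"ay": 0,"az": 0},
    {"fingers": 0.1,"tx": -0.15,"ty": 0,"tz": 0.03,"ax": 0,"ay": 0,"az": 0}
  ]
}}

```text
time_s: 14.57
tcp_pos: [0.4758, 0.2703, 0.1107]
ee_rot: [[0.01, -1.0, 0.029], [0.008, 0.029, 1.0], [-1.0, -0.01, 0.008]]
wrist_force: [-1.1, -0.1, 0.2]
gripper_width: 0.45
```

```bash
python3 - <<'E'
from h import *
s=r.sense();w=viewer.capture("wrist");s=r.sense();print(s["tcp_pos"])
# ortho at z=.027 (neck/handle top), mat centre
c=(.472,.26)
o=ortho(w,.027,c,90,125,.5,s)[:,150:350]
S=spotter.silhouettes("pick",w)
for z in(.027,):
    m=S[0]["region"].astype(np.uint8);k=max(cv2.findContours(m,0,1)[0],key=cv2.contourArea)
    q=ray(w,k[:,0].astype(float),z,s)[:,:2]*1000
    print(S[0]["score"],cv2.minAreaRect(q.astype(np.float32)),q.min(0),q.max(0))
t=viewer.capture("top");o2=ortho(t,.027,c,90,125,.5)[:,150:350]
o=np.clip(np.hstack([o,o2]).astype(float)*1.5,0,255).astype(np.uint8)
cv2.imwrite("pics/o6.png",o)
E
```

```text
[0.47378995 0.26818022 0.10799088]
0.96 ((469.8204345703125, 243.0814666748047), (166.18438720703125, 17.558063507080078), 88.01529693603516) [461.8250614  160.05342463] [480.60697782 326.28700253]
```

View pics/o6.png

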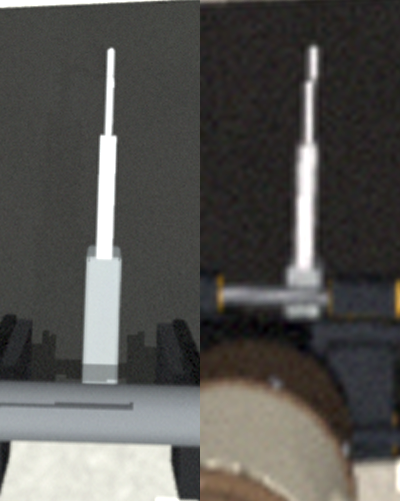

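```bash
python3 - <<'E'
from h import *
go([.472,.2985,.05],tool(-92));go([.472,.2985,-.0085],tool(-92))
E
```

```text
row t 0.0731 0.0008 0.0440 a 0.0011 -0.0002 -0.0004  rows>=1.5
row t 0.1511 0.0007 0.0441 a 0.0011 -0.0002 -0.0004  rows>=2.8
```

{"api": "play_rows", "payload": {
  "commands": [
    {"fingers": 0.1,"tx": 0.02,"ty": 0.0008,"tz": 0.044,"ax": 0.001,"ay": 0,"az": 0},
    {"fingers": 0.1,"tx": 0.07,"ty": 0.0008,"tz": 0.044,"ax": 0.001,"ay": 0,"az": 0},
    {"fingers": 0.1,"tx": 0.12,"ty": 0.0008,"tz": 0.044,"ax": 0.001,"ay": 0,"az": 0},
    {"fingers": 0.1,"tx": 0.15,"ty": 0.0008,"tz": 0.044,"ax": 0.001,"ay": 0,"az": 0},
    {"fingers": 0.1,"tx": 0.151,"ty": 0.0008,"tz": 0.044,"ax": 0.001,"ay": 0,"az": 0}
  ]
}}

```text
time_s: 15.13
tcp_pos: [0.4717, 0.2974, -0.0103]
ee_rot: [[-0.003, -0.999, 0.033], [-0.005, 0.033, 0.999], [-1.0, 0.003, -0.005]]
wrist_force: [0.7, 0.5, 0.5]
gripper_width: 0.45
```

{"api": "play_rows", "payload": {
  "commands": [
    {"fingers": 1,"tx": 0,"ty": 0,"tz": 0,"ax": 0,"ay": 0,"az": 0},
    {"fingers": 1,"tx": 0,"ty": 0,"tz": 0,"ax": 0,"ay": 0,"az": 0},
    {"fingers": 1,"tx": 0,"ty": 0,"tz": 0,"ax": 0,"ay": 0,"az": 0},
    {"fingers": 1,"tx": 0,"ty": 0,"tz": 0,"ax": 0,"ay": 0,"az": 0},
    {"fingers": 1,"tx": 0,"ty": 0,"tz": 0,"ax": 0,"ay": 0,"az": 0}
  ]
}}

```text
time_s: 15.55
tcp_pos: [0.4727, 0.2985, -0.008]
ee_rot: [[-0.0, -0.999, 0.035], [-0.0, 0.035, 0.999], [-1.0, 0.0, -0.0]]
wrist_force: [0.5, -0.0, -0.7]
gripper_width: 0.205
```

{"api": "play_rows", "payload": {
  "commands": [
    {"fingers": 1,"tx": 0,"ty": 0,"tz": 0,"ax": 0,"ay": 0,"az": 0},
    {"fingers": 1,"tx": 0,"ty": 0,"tz": 0,"ax": 0,"ay": 0,"az": 0},
    {"fingers": 1,"tx": 0,"ty": 0,"tz": 0,"ax": 0,"ay": 0,"az": 0}
  ]
}}

```text
time_s: 15.8
tcp_pos: [0.4728, 0.2988, -0.0078]
ee_rot: [[-0.0, -0.999, 0.035], [0.0, 0.035, 0.999], [-1.0, 0.0, 0.0]]
wrist_force: [-0.0, 0.1, -0.3]
gripper_width: 0.206
```

{"api": "play_rows", "payload": {
  "commands": [
    {"fingers": 1,"tx": -0.01,"ty": 0,"tz": 0,"ax": 0,"ay": 0,"az": 0},
    {"fingers": 1,"tx": -0.04,"ty": 0,"tz": 0,"ax": 0,"ay": 0,"az": 0},
    {"fingers": 1,"tx": -0.08,"ty": 0,"tz": 0,"ax": 0,"ay": 0,"az": 0},
    {"fingers": 1,"tx": -0.13,"ty": 0,"tz": 0,"ax": 0,"ay": 0,"az": 0},
    {"fingers": 1,"tx": -0.15,"ty": 0,"tz": 0,"ax": 0,"ay": 0,"az": 0}
  ]
}}

```text
time_s: 16.22
tcp_pos: [0.4749, 0.3005, 0.1102]
ee_rot: [[0.006, -0.999, 0.033], [0.005, 0.033, 0.999], [-1.0, -0.006, 0.005]]
wrist_force: [0.3, 0.6, -0.9]
gripper_width: 0.203
```

{"api": "play_rows", "payload": {
  "commands": [
    {"fingers": 1,"tx": 0,"ty": 0,"tz": 0,"ax": -0.04,"ay": 0,"az": 0},
    {"fingers": 1,"tx": 0,"ty": 0,"tz": 0,"ax": -0.078,"ay": 0,"az": 0},
    {"fingers": 1,"tx": 0,"ty": 0,"tz": 0,"ax": -0.078,"ay": 0,"az": 0},
    {"fingers": 1,"tx": 0,"ty": 0,"tz": 0,"ax": -0.078,"ay": 0,"az": 0}
  ]
}}

```text
time_s: 16.55
tcp_pos: [0.4727, 0.2988, 0.1051]
ee_rot: [[0.0, -0.979, -0.206], [0.0, -0.206, 0.979], [-1.0, -0.0, 0.0]]
wrist_force: [-0.1, -0.3, -0.9]
gripper_width: 0.205
```

```bash
python3 - <<'E'
from h import *
s=r.sense();print(s["tcp_pos"],s["gripper_width"]);w=viewer.capture("wrist")
S=spotter.silhouettes("pick",w)[0];m=S["region"];print(S["score"])
v,u=np.nonzero(m);print("rows",v.min(),v.max())
for k in list(range(v.min()-1,v.min()+12))+list(range(v.min()+12,v.max(),8)):
    c=u[v==k]
    if len(c):print(k,c.min(),c.max(),end=" | ")
print()
# tool-frame predictions
R=np.array(s["ee_rot"]);T=np.array(s["tcp_pos"])
def tp(x,z,y=0,g=.0117): return T+R@np.array([-.0108-z,y,-(x-g)])
for n,X in dict(tip=(.153,.003),heel=(.135,.003),heeltop=(.135,.021),neckend=(.106,.024),neckstart=(.045,.024)).items(): print(n,np.round(proj(w,tp(*X),s),1))
G=cv2.cvtColor(w["image"],cv2.COLOR_RGB2GRAY)
vv=int(v.min());uu=int(u[v==vv].mean())
print("\n".join(" ".join("%3d"%x for x in row) for row in G[vv-6:vv+14,uu-8:uu+9]))
save(w,"w7.png")
np.save("w7.npy",w["image"])
E
```

```text
[0.472709   0.29877922 0.10508424] 0.2049970273855857
0.72
rows 0 326
0 317 326 | 1 317 326 | 2 317 326 | 3 317 326 | 4 317 326 | 5 316 326 | 6 316 326 | 7 316 326 | 8 316 326 | 9 316 326 | 10 316 326 | 11 316 327 | 12 316 327 | 20 317 326 | 28 317 326 | 36 317 326 | 44 317 326 | 52 317 326 | 60 317 326 | 68 316 327 | 76 312 331 | 84 312 331 | 92 313 331 | 100 313 332 | 108 313 331 | 116 313 331 | 124 313 332 | 132 313 331 | 140 313 330 | 148 313 330 | 156 313 330 | 164 313 330 | 172 313 330 | 180 313 331 | 188 313 331 | 196 312 331 | 204 305 339 | 212 303 340 | 220 303 340 | 228 303 340 | 236 303 340 | 244 303 341 | 252 303 340 | 260 303 339 | 268 306 338 | 300 304 339 | 308 304 339 | 316 305 339 | 324 305 338 | 
tip [[320.2 -36.8]]
heel [[320.3   5.6]]
heeltop [[320.1  -8.4]]
neckend [[320.2  64.9]]
neckstart [[320.5 206.1]]
```

```bash
python3 - <<'E'
import numpy as np,cv2
G=cv2.cvtColor(np.load("w7.npy"),cv2.COLOR_RGB2GRAY)
for c in (314,321,329,307,336): print(c,[(r,int(G[r,c])) for r in list(range(0,30,2))+list(range(58,80,2))+list(range(190,216,2))])
E
python3 - <<'E'
import cv2
im=cv2.imread("pics/w7.png")[0:220,260:380]
cv2.imwrite("pics/w7c.png",cv2.resize(im,None,fx=2.7,fy=2.7,interpolation=cv2.INTER_CUBIC))
E
```

```text
314 [(0, 49), (2, 48), (4, 48), (6, 47), (8, 45), (10, 48), (12, 45), (14, 50), (16, 46), (18, 46), (20, 45), (22, 47), (24, 47), (26, 47), (28, 48), (58, 49), (60, 46), (62, 45), (64, 45), (66, 49), (68, 89), (70, 184), (72, 188), (74, 187), (76, 188), (78, 187), (190, 175), (192, 174), (194, 175), (196, 175), (198, 175), (200, 175), (202, 175), (204, 173), (206, 174), (208, 173), (210, 173), (212, 159), (214, 139)]
321 [(0, 190), (2, 190), (4, 191), (6, 189), (8, 190), (10, 189), (12, 189), (14, 190), (16, 190), (18, 190), (20, 190), (22, 189), (24, 189), (26, 188), (28, 189), (58, 183), (60, 183), (62, 183), (64, 182), (66, 182), (68, 183), (70, 188), (72, 188), (74, 187), (76, 188), (78, 188), (190, 177), (192, 177), (194, 176), (196, 176), (198, 177), (200, 177), (202, 176), (204, 177), (206, 178), (208, 178), (210, 178), (212, 161), (214, 140)]
329 [(0, 46), (2, 46), (4, 46), (6, 49), (8, 48), (10, 48), (12, 45), (14, 45), (16, 44), (18, 45), (20, 44), (22, 45), (24, 47), (26, 48), (28, 49), (58, 46), (60, 48), (62, 46), (64, 47), (66, 46), (68, 92), (70, 186), (72, 188), (74, 
[... 295 characters left out ...]
22, 48), (24, 44), (26, 45), (28, 48), (58, 45), (60, 46), (62, 49), (64, 47), (66, 46), (68, 42), (70, 44), (72, 47), (74, 45), (76, 46), (78, 45), (190, 32), (192, 29), (194, 35), (196, 34), (198, 56), (200, 83), (202, 82), (204, 85), (206, 87), (208, 86), (210, 117), (212, 137), (214, 139)]
336 [(0, 47), (2, 46), (4, 44), (6, 46), (8, 48), (10, 44), (12, 45), (14, 46), (16, 44), (18, 46), (20, 45), (22, 47), (24, 46), (26, 49), (28, 48), (58, 47), (60, 47), (62, 50), (64, 48), (66, 44), (68, 46), (70, 48), (72, 46), (74, 46), (76, 47), (78, 46), (190, 46), (192, 45), (194, 45), (196, 47), (198, 58), (200, 83), (202, 83), (204, 87), (206, 86), (208, 86), (210, 114), (212, 134), (214, 138)]
```

View pics/w7c.png

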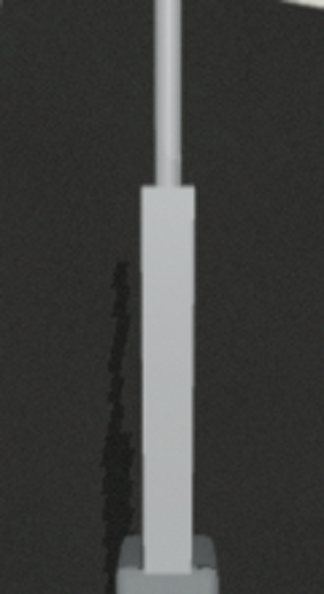

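```bash
cat >> h.py <<'E'
C0=np.array([.6244,-.0146]);PSI=-78.
HX=np.array([-np.cos(np.radians(PSI)),-np.sin(np.radians(PSI))]);HY=np.array([-HX[1],HX[0]])
HEEL=np.array([-.0138,.0005,-.1214])  # heel in tool frame
def heel_T(h,pitch=0,psi=PSI,C=C0):
    """TCP pose so that the heel is at head coords h=(x,y,z) m"""
    R=tool(psi,pitch);P=np.r_[C+h[0]*HX+h[1]*HY,h[2]]
    return P-R@HEEL,R
def heel_now(s=None):
    s=s or r.sense();P=np.array(s["tcp_pos"])+np.array(s["ee_rot"])@HEEL;d=P[:2]-C0
    return np.r_[d@HX,d@HY,P[2]]*1000
E
python3 - <<'E'
from h import *
print(heel_now());T,R=heel_T((.070,0,.084));print(T);go(T,R)
E
```

```text
[216.62240591  83.94052989 118.44606341]
[0.58509478 0.17272141 0.0702    ]
row t 0.0459 -0.1120 -0.1953 a -0.0005 -0.0001 -0.0001  rows>=4.1
```

{"api": "play_rows", "payload": {
  "commands": [
    {"fingers": 1,"tx": 0.01,"ty": -0.022,"tz": -0.039,"ax": 0,"ay": 0,"az": 0},
    {"fingers": 1,"tx": 0.022,"ty": -0.055,"tz": -0.095,"ax": 0,"ay": 0,"az": 0},
    {"fingers": 1,"tx": 0.035,"ty": -0.085,"tz": -0.148,"ax": 0,"ay": 0,"az": 0},
    {"fingers": 1,"tx": 0.044,"ty": -0.107,"tz": -0.187,"ax": 0,"ay": 0,"az": 0},
    {"fingers": 1,"tx": 0.0459,"ty": -0.112,"tz": -0.1953,"ax": 0,"ay": 0,"az": 0}
  ]
}}

```text
time_s: 17.07
tcp_pos: [0.5873, 0.1692, 0.0683]
ee_rot: [[-0.002, -0.979, -0.203], [-0.002, -0.203, 0.979], [-1.0, 0.002, -0.001]]
wrist_force: [-0.2, 0.7, -1.4]
gripper_width: 0.204
```

{"api": "play_rows", "payload": {
  "commands": [
    {"fingers": 1,"tx": 0.03,"ty": 0,"tz": 0,"ax": 0,"ay": 0,"az": 0},
    {"fingers": 1,"tx": 0.055,"ty": 0,"tz": 0,"ax": 0,"ay": 0,"az": 0},
    {"fingers": 1,"tx": 0.067,"ty": 0,"tz": 0,"ax": 0,"ay": 0,"az": 0},
    {"fingers": 1,"tx": 0.067,"ty": 0,"tz": 0,"ax": 0,"ay": 0,"az": 0},
    {"fingers": 1,"tx": 0.067,"ty": 0,"tz": 0,"ax": 0,"ay": 0,"az": 0}
  ]
}}

```text
time_s: 17.48
tcp_pos: [0.5855, 0.1735, 0.0199]
ee_rot: [[-0.0, -0.978, -0.209], [-0.001, -0.209, 0.978], [-1.0, 0.001, -0.001]]
wrist_force: [0.2, 0.2, -0.5]
gripper_width: 0.205
```

```bash
python3 - <<'E'
from h import *
s=r.sense();print("heel",heel_now(s));go(*heel_T((.070,0,.031)))
t=viewer.capture("top");c=viewer.capture("scene")
# ortho at z .033: head frame down=HX ; cols right = HY
A=ortho(t,.033,C0+.04*HX,102,60,.3);cv2.imwrite("pics/a.png",A)
B=ortho(c,.033,C0+.04*HX,102,60,.3)
for im in (A,B):
    for x in (0,33,38,52,70): cv2.line(im,(0,int((x-40)/.3+200)),(12,int((x-40)/.3+200)),(0,0,255),1)
    cv2.line(im,(200,0),(200,10),(0,0,255),1)
cv2.imwrite("pics/o8.png",np.hstack([A,B]))
E
```

```text
heel [70.64439689 -0.7297181  33.77131976]
row t 0.0036 0.0008 -0.0008 a 0.0004 -0.0002 -0.0002  rows>=0.1
```

View pics/o8.png

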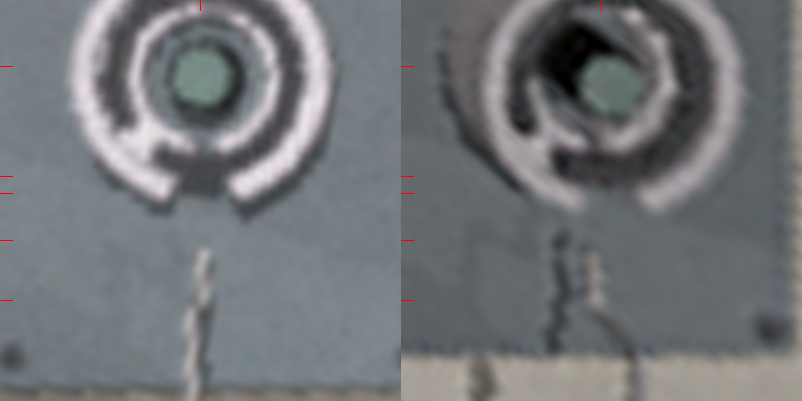

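{"api": "play_rows", "payload": {
  "commands": [
    {"fingers": 1,"tx": 0.0047,"ty": 0.0008,"tz": -0.0008,"ax": 0,"ay": 0,"az": 0},
    {"fingers": 1,"tx": 0.0047,"ty": 0.0008,"tz": -0.0008,"ax": 0,"ay": 0,"az": 0},
    {"fingers": 1,"tx": 0.0047,"ty": 0.0008,"tz": -0.0128,"ax": 0,"ay": 0,"az": 0},
    {"fingers": 1,"tx": 0.0047,"ty": 0.0008,"tz": -0.0168,"ax": 0,"ay": 0,"az": 0},
    {"fingers": 1,"tx": 0.0047,"ty": 0.0008,"tz": -0.0168,"ax": 0,"ay": 0,"az": 0}
  ]
}}

```text
time_s: 18.0
tcp_pos: [0.5878, 0.1598, 0.0167]
ee_rot: [[0.0, -0.978, -0.208], [0.0, -0.208, 0.978], [-1.0, -0.0, 0.0]]
wrist_force: [-0.2, -0.1, -0.8]
gripper_width: 0.199
```

```bash
python3 - <<'E'
from h import *
s=r.sense();print("heel",heel_now(s),s["wrist_force"]);go(*heel_T((.034,0,.030)))
E
```

```text
heel [56.76379224  0.11921237 30.54168262] [-0.19148002 -0.14715403 -0.78398458]
row t 0.0007 -0.0001 -0.0304 a -0.0001 0.0000 0.0000  rows>=0.5
```

{"api": "play_rows", "payload": {
  "commands": [
    {"fingers": 1,"tx": 0.0004,"ty": 0,"tz": -0.008,"ax": 0,"ay": 0,"az": 0},
    {"fingers": 1,"tx": 0.0004,"ty": 0,"tz": -0.016,"ax": 0,"ay": 0,"az": 0},
    {"fingers": 1,"tx": 0.0004,"ty": 0,"tz": -0.022,"ax": 0,"ay": 0,"az": 0},
    {"fingers": 1,"tx": 0.0004,"ty": 0,"tz": -0.022,"ax": 0,"ay": 0,"az": 0}
  ]
}}

```text
time_s: 18.33
tcp_pos: [0.5911, 0.1434, 0.0161]
ee_rot: [[-0.0, -0.978, -0.208], [-0.0, -0.208, 0.978], [-1.0, 0.0, -0.0]]
wrist_force: [-0.8, 0.6, -0.9]
gripper_width: 0.21
```

{"api": "play_rows", "payload": {
  "commands": [
    {"fingers": 1,"tx": 0,"ty": 0,"tz": -0.005,"ax": 0,"ay": 0,"az": 0},
    {"fingers": 1,"tx": 0,"ty": 0,"tz": -0.008,"ax": 0,"ay": 0,"az": 0},
    {"fingers": 1,"tx": 0,"ty": 0,"tz": -0.008,"ax": 0,"ay": 0,"az": 0},
    {"fingers": 1,"tx": 0,"ty": 0,"tz": -0.008,"ax": 0,"ay": 0,"az": 0}
  ]
}}

```text
time_s: 18.67
tcp_pos: [0.5923, 0.1387, 0.0162]
ee_rot: [[0.0, -0.978, -0.209], [0.0, -0.209, 0.978], [-1.0, -0.0, 0.0]]
wrist_force: [0.1, 0.0, -0.9]
gripper_width: 0.204
```

```bash
python3 - <<'E'
from h import *
s=r.sense();print("heel",heel_now(s),s["wrist_force"]);
# arc about far edge: ring contact ~ 53 mm from far edge; lift h with pitch
for h,p,dx in ((0,5,0),(4,6,0),(9,8,-1),(15,10,-2),(22,12,-5),(30,14,-9)):
    print(h,p);go(*heel_T((.034+dx/1000,0,.030+h/1000),p))
c=viewer.capture("scene");cv2.imwrite("pics/ins_scene.png",ortho(c,.035,C0,102,50,.3))
t=viewer.capture("top");A=ortho(t,.033,C0+.04*HX,102,60,.3);cv2.imwrite("pics/ins_top.png",A)
E
```

```text
heel [35.16782815 -0.09970128 29.9614606 ] [ 0.13370854  0.02939125 -0.91997114]
0 5
row t 0.0140 0.0000 -0.0038 a 0.0003 0.0278 0.0000  rows>=0.7
4 6
row t 0.0114 0.0000 -0.0044 a 0.0003 0.0333 0.0000  rows>=0.8
9 8
row t 0.0103 0.0000 -0.0070 a 0.0002 0.0445 0.0000  rows>=1.1
15 10
row t 0.0078 0.0000 -0.0099 a 0.0002 0.0556 0.0000  rows>=1.4
22 12
row t 0.0039 0.0000 -0.0156 a 0.0002 0.0667 0.0000  rows>=1.7
30 14
row t -0.0014 0.0000 -0.0228 a 0.0002 0.0778 0.0000  rows>=2.0
```

{"api": "play_rows", "payload": {
  "commands": [
    {"fingers": 1,"tx": 0.0084,"ty": 0,"tz": -0.0025,"ax": 0,"ay": 0.0167,"az": 0},
    {"fingers": 1,"tx": 0.014,"ty": 0,"tz": -0.0038,"ax": 0,"ay": 0.0278,"az": 0},
    {"fingers": 1,"tx": 0.014,"ty": 0,"tz": -0.0038,"ax": 0,"ay": 0.0278,"az": 0},
    {"fingers": 1,"tx": 0.0127,"ty": 0,"tz": -0.0041,"ax": 0,"ay": 0.0305,"az": 0},
    {"fingers": 1,"tx": 0.0114,"ty": 0,"tz": -0.0044,"ax": 0,"ay": 0.0333,"az": 0}
  ]
}}

```text
time_s: 19.18
tcp_pos: [0.5933, 0.1356, 0.0079]
ee_rot: [[0.022, -0.978, -0.207], [-0.102, -0.209, 0.973], [-0.995, -0.0, -0.104]]
wrist_force: [0.0, 0.3, -0.3]
gripper_width: 0.204
```

```bash
python3 - <<'E'
from h import *
s=r.sense();print("heel",heel_now(s),s["wrist_force"]);
for h,p,dx in ((6,7,0),(8,8,-.5),(10,9,-1),(12,10,-1.5),(14,10,-2)):
    print(h,p,end=" ");go(*heel_T((.034+dx/1000,0,.030+h/1000),p))
E
```

```text
heel [34.1299295  -0.36711799 34.29895758] [ 0.03755992  0.31854285 -0.32305925]
6 7 row t 0.0006 0.0004 -0.0008 a 0.0002 0.0057 0.0002  rows>=0.1
8 8 row t 0.0009 0.0004 -0.0021 a 0.0002 0.0112 0.0002  rows>=0.3
10 9 row t 0.0011 0.0004 -0.0035 a 0.0002 0.0168 0.0002  rows>=0.4
12 10 row t 0.0013 0.0004 -0.0049 a 0.0002 0.0223 0.0002  rows>=0.6
14 10 row t -0.0013 0.0004 -0.0059 a 0.0002 0.0223 0.0002  rows>=0.6
```

{"api": "play_rows", "payload": {
  "commands": [
    {"fingers": 1,"tx": 0.0006,"ty": 0.0004,"tz": -0.0008,"ax": 0,"ay": 0.0057,"az": 0},
    {"fingers": 1,"tx": 0.0009,"ty": 0.0004,"tz": -0.0021,"ax": 0,"ay": 0.0112,"az": 0},
    {"fingers": 1,"tx": 0.0011,"ty": 0.0004,"tz": -0.0035,"ax": 0,"ay": 0.0168,"az": 0},
    {"fingers": 1,"tx": 0.0013,"ty": 0.0004,"tz": -0.0049,"ax": 0,"ay": 0.0223,"az": 0},
    {"fingers": 1,"tx": -0.0013,"ty": 0.0004,"tz": -0.0059,"ax": 0,"ay": 0.0223,"az": 0}
  ]
}}

```text
time_s: 19.6
tcp_pos: [0.5936, 0.1313, 0.0092]
ee_rot: [[0.036, -0.978, -0.206], [-0.17, -0.209, 0.963], [-0.985, 0.0, -0.174]]
wrist_force: [-0.1, -0.4, -1.4]
gripper_width: 0.205
```

```bash
python3 - <<'E'
from h import *
s=r.sense();print("heel",heel_now(s),s["wrist_force"]);
for h,p,dx in ((17,11,-3),(19,12,-4),(22,13,-5),(25,14,-6.5),(28,15,-8)):
    print(h,p,end=" ");go(*heel_T((.034+dx/1000,0,.030+h/1000),p))
for n in("scene","top"):
    c=viewer.capture(n)
    for k in("ring","foot"):
        S=spotter.silhouettes(k,c)[:2]
        for q in S:
            v,u=np.nonzero(q["region"]);print(n,k,round(q["score"],2),u.min(),u.max(),v.min(),v.max(),len(u))
    print(n,"proj heel/seat",proj(c,[s["tcp_pos"]+np.array(s["ee_rot"])@HEEL,[*C0,.035]]).round(1).tolist())
    save(c,"lift_%s.png"%n)
E
```

```text
heel [32.00798306  0.16709566 43.88889082] [-0.09110882 -0.40745151 -1.41168892]
17 11 row t -0.0011 -0.0004 -0.0024 a 0.0004 0.0054 0.0000  rows>=0.1
19 12 row t -0.0007 -0.0004 -0.0046 a 0.0004 0.0110 0.0000  rows>=0.3
22 13 row t -0.0016 -0.0004 -0.0070 a 0.0004 0.0165 0.0001  rows>=0.4
25 14 row t -0.0024 -0.0004 -0.0102 a 0.0004 0.0221 0.0001  rows>=0.6
28 15 row t -0.0032 -0.0004 -0.0134 a 0.0004 0.0276 0.0001  rows>=0.7
scene ring 0.69 321 345 195 214 173
scene ring 0.37 128 155 206 232 577
scene foot 0.83 352 397 174 192 283
scene foot 0.66 344 437 143 182 809
scene proj heel/seat [[343.7, 198.3], [333.2, 206.7]]
top foot 0.45 249 276 197 206 115
top foot 0.16 453 477 255 276 438
top proj heel/seat [[290.1, 194.9], [302.6, 193.0]]
```

{"api": "play_rows", "payload": {
  "commands": [
    {"fingers": 1,"tx": -0.0011,"ty": -0.0004,"tz": -0.0024,"ax": 0,"ay": 0.0054,"az": 0},
    {"fingers": 1,"tx": -0.0007,"ty": -0.0004,"tz": -0.0046,"ax": 0,"ay": 0.011,"az": 0},
    {"fingers": 1,"tx": -0.0016,"ty": -0.0004,"tz": -0.007,"ax": 0,"ay": 0.0165,"az": 0},
    {"fingers": 1,"tx": -0.0024,"ty": -0.0004,"tz": -0.0102,"ax": 0,"ay": 0.0221,"az": 0},
    {"fingers": 1,"tx": -0.0032,"ty": -0.0004,"tz": -0.0134,"ax": 0,"ay": 0.0276,"az": 0}
  ]
}}

```text
time_s: 20.32
tcp_pos: [0.5958, 0.1219, 0.0132]
ee_rot: [[0.054, -0.978, -0.202], [-0.255, -0.209, 0.944], [-0.966, 0.0, -0.26]]
wrist_force: [1.0, 0.3, -1.6]
gripper_width: 0.204
```

```bash
python3 - <<'E'
from h import *
s=r.sense();print("heel",heel_now(s),s["wrist_force"]);
for h,p,dx in ((31,16,-9),(34,17,-11),(37,18,-13),(40,19,-15),(43,20,-17)):
    print(h,p,end=" ");go(*heel_T((.034+dx/1000,0,.030+h/1000),p))
c=viewer.capture("scene");t=viewer.capture("top")
# seat emptiness: gray at ring radius 26.5 around, z=.035, at several angles, both cams
th=np.radians(np.arange(0,360,30))
X=np.array([[*(C0+.0265*(np.cos(a)*HX+np.sin(a)*HY)),.0375] for a in th])
old=cv2.imread("pics/s2.png")
for n,q in(("scene",c),("top",t)):
    G=cv2.cvtColor(q["image"],cv2.COLOR_RGB2GRAY).astype(np.float32);u=proj(q,X).astype(np.float32)
    print(n,cv2.remap(G,u[:,0],u[:,1],1).ravel().round().astype(int))
    save(q,"l2_%s.png"%n)
G=cv2.imread("pics/scene0.png",0).astype(np.float32);u=proj(c,X).astype(np.float32);print("scene0",cv2.remap(G,u[:,0],u[:,1],1).ravel().astype(int))
G=cv2.imread("pics/top0.png",0).astype(np.float32);u=proj(t,X).astype(np.float32);print("top0",cv2.remap(G,u[:,0],u[:,1],1).ravel().astype(int))
E
```

```text
heel [ 2.58415310e+01 -4.16577620e-02  5.80751335e+01] [ 1.00671356  0.27529104 -1.56086649]
31 16 row t -0.0009 -0.0002 -0.0024 a 0.0004 0.0051 0.0000  rows>=0.1
34 17 row t -0.0012 -0.0001 -0.0064 a 0.0004 0.0106 0.0000  rows>=0.3
37 18 row t -0.0016 -0.0001 -0.0105 a 0.0004 0.0162 0.0000  rows>=0.4
40 19 row t -0.0020 -0.0001 -0.0146 a 0.0004 0.0217 0.0000  rows>=0.5
43 20 row t -0.0023 -0.0001 -0.0187 a 0.0004 0.0273 0.0000  rows>=0.7
scene [ 91 117 144 135  59  67  77  68  83 161 170 106]
top [ 84 188  88  78  78  86  91  85  65  82 161 113]
scene0 [59 55 62 62 62 80 70 69 70 62 99 59]
top0 [ 87 150 123  84  81  95 125 100 111  95  83 186]
```

{"api": "play_rows", "payload": {
  "commands": [
    {"fingers": 1,"tx": -0.0009,"ty": 0,"tz": -0.0024,"ax": 0,"ay": 0.0051,"az": 0},
    {"fingers": 1,"tx": -0.0012,"ty": 0,"tz": -0.0064,"ax": 0,"ay": 0.0106,"az": 0},
    {"fingers": 1,"tx": -0.0016,"ty": 0,"tz": -0.0105,"ax": 0,"ay": 0.0162,"az": 0},
    {"fingers": 1,"tx": -0.002,"ty": 0,"tz": -0.0146,"ax": 0,"ay": 0.0217,"az": 0},
    {"fingers": 1,"tx": -0.0023,"ty": 0,"tz": -0.0187,"ax": 0,"ay": 0.0273,"az": 0}
  ]
}}

```text
time_s: 20.83
tcp_pos: [0.5987, 0.1089, 0.0186]
ee_rot: [[0.071, -0.978, -0.196], [-0.334, -0.209, 0.919], [-0.94, -0.0, -0.342]]
wrist_force: [0.3, -0.9, -1.2]
gripper_width: 0.208
```

```bash
python3 - <<'E'
from h import *
s=r.sense();print("heel",heel_now(s),s["wrist_force"]);
for h,p,dx in ((48,20,-20),(53,20,-22),(58,20,-24),(64,20,-25),(70,20,-26)):
    print(h,p,end=" ");go(*heel_T((.034+dx/1000,0,.030+h/1000),p))
c=viewer.capture("scene");save(c,"l3_scene.png")
print(proj(c,[s["tcp_pos"]+np.array(s["ee_rot"])@HEEL,[*C0,.035]]).round(1).tolist())
G=cv2.cvtColor(c["image"],cv2.COLOR_RGB2GRAY)[168:226,308:362]
print("\n".join("%3d "%(168+i)+"".join("#" if v<50 else "+" if v<85 else "-" if v<115 else "." if v<150 else " " for v in row) for i,row in enumerate(G)))
E
```

```text
heel [16.79296125 -0.12185764 73.06292461] [ 0.33589851 -0.87229923 -1.1708798 ]
48 20 row t -0.0049 0.0000 -0.0058 a 0.0003 0.0001 0.0001  rows>=0.1
53 20 row t -0.0102 0.0000 -0.0105 a 0.0003 0.0001 0.0001  rows>=0.3
58 20 row t -0.0156 0.0000 -0.0153 a 0.0003 0.0001 0.0001  rows>=0.4
64 20 row t -0.0227 0.0000 -0.0193 a 0.0003 0.0001 0.0001  rows>=0.5
70 20 row t -0.0297 0.0000 -0.0233 a 0.0003 0.0001 0.0001  rows>=0.7
[[339.3, 191.2], [333.2, 206.7]]
168 ...   ...                                    .+#######
169 ....  ....               .                    .+######
170 .. .......                                     .-#####
171 ....... ..         .                             -####
172 .... ......                                       -###
173 ............                                       -##
174 .........  ..                                      .-#
175 .............                                        .
176 ..............                                        
177 ..............            ...                         
178 ...............     ....                       
[... 2080 characters left out ...]
-------------.    ....---------    .---++----------
215 ----------------+-.      ......    ..----++-----------
216 --------------------....        ..-------++-----------
217 -------------------------.--------------++------------
218 --------------------------------------++--------------
219 --------------------------------------+---------------
220 ------------------------------------------------------
221 ------------------------------------------------------
222 ------------------------------------------------------
223 ------------------------------------------------------
224 +---------------------------------------------------++
225 ++------------------------------------------------++++
```

{"api": "play_rows", "payload": {
  "commands": [
    {"fingers": 1,"tx": -0.0025,"ty": 0,"tz": -0.003,"ax": 0,"ay": 0,"az": 0},
    {"fingers": 1,"tx": -0.0049,"ty": 0,"tz": -0.0058,"ax": 0,"ay": 0,"az": 0},
    {"fingers": 1,"tx": -0.0075,"ty": 0,"tz": -0.0082,"ax": 0,"ay": 0,"az": 0},
    {"fingers": 1,"tx": -0.0102,"ty": 0,"tz": -0.0105,"ax": 0,"ay": 0,"az": 0},
    {"fingers": 1,"tx": -0.0129,"ty": 0,"tz": -0.013,"ax": 0,"ay": 0,"az": 0}
  ]
}}

```text
time_s: 21.3
tcp_pos: [0.6, 0.1034, 0.0313]
ee_rot: [[0.071, -0.978, -0.196], [-0.332, -0.209, 0.92], [-0.94, -0.0, -0.34]]
wrist_force: [0.3, -0.5, -0.3]
gripper_width: 0.204
```

{"api": "play_rows", "payload": {
  "commands": [
    {"fingers": 1,"tx": -0.0027,"ty": 0,"tz": -0.0023,"ax": 0,"ay": 0,"az": 0},
    {"fingers": 1,"tx": -0.006,"ty": 0,"tz": -0.0043,"ax": 0,"ay": 0,"az": 0},
    {"fingers": 1,"tx": -0.0098,"ty": 0,"tz": -0.0063,"ax": 0,"ay": 0,"az": 0},
    {"fingers": 1,"tx": -0.0135,"ty": 0,"tz": -0.0083,"ax": 0,"ay": 0,"az": 0},
    {"fingers": 1,"tx": -0.0168,"ty": 0,"tz": -0.0103,"ax": 0,"ay": 0,"az": 0}
  ]
}}

```text
time_s: 21.72
tcp_pos: [0.6005, 0.1006, 0.0458]
ee_rot: [[0.071, -0.978, -0.196], [-0.333, -0.209, 0.92], [-0.94, -0.0, -0.34]]
wrist_force: [1.6, 0.4, -0.6]
gripper_width: 0.202
```

```bash
cat >> h.py <<'E'
def asc(c,x0,x1,y0,y1):
    G=cv2.cvtColor(c["image"],cv2.COLOR_RGB2GRAY)[y0:y1,x0:x1]
    print("\n".join("%3d "%(y0+i)+"".join("#" if v<50 else "+" if v<85 else "-" if v<115 else "." if v<150 else " " for v in row) for i,row in enumerate(G)))
E
python3 - <<'E'
from h import *
s=r.sense();print("heel",heel_now(s),s["wrist_force"]);
for z in (110,125,140): print(z,end=" ");go(*heel_T((.008,0,z/1000),20))
c=viewer.capture("scene");save(c,"l4_scene.png")
print(proj(c,[s["tcp_pos"]+np.array(s["ee_rot"])@HEEL,[*C0,.035]]).round(1).tolist())
asc(c,308,362,165,218)
E
```

```text
heel [  8.16393006  -0.19649896 100.02085747] [ 1.61654582  0.39115014 -0.57937078]
110 row t -0.0121 0.0001 -0.0048 a 0.0003 0.0006 0.0002  rows>=0.2
125 row t -0.0309 0.0001 -0.0116 a 0.0003 0.0006 0.0002  rows>=0.6
140 row t -0.0497 0.0001 -0.0184 a 0.0003 0.0006 0.0002  rows>=1.0
[[336.9, 183.3], [333.2, 206.7]]
165 -..---+.  .                               .+##########
166 .------....                                .+#########
167  ..-.    ..                                 .+########
168 ..    ...                                    .+#######
169 .... .....  .            .                    .+######
170 .  .....                                       .-#####
171 ... ...                                          -####
172 ... ....                                         .-#++
173 .........                                    .....--..
174 ..........                              ...-----------
175 ........ ..                             .--------+++++
176 ............                        ....---+++++++++++
177 ............                .  ...------+++++++++++++-
178 .. ........
[... 1644 characters left out ...]
-------.  ..   .--+#-.-----++-+-    .--.++---------
207 ----------.       .-++#+------++--.        .+---------
208 ----------.  ..   .---###---+###+--       .-+---------
209 -----------. ..   .---###########+.    .---++---------
210 -----------.  ..   .--##########+.     .---++---------
211 ------------.       ..-#########+   ...----++---------
212 -------------.         .-+++++--.-+-------++++--------
213 ---------------.          ..     .-..  .--+++#--------
214 ----------------..                    .---++++--------
215 ------------------..               ..----++++---------
216 ---------------------...        ..-------++-----------
217 ----------------------------------------++------------
```

{"api": "play_rows", "payload": {
  "commands": [
    {"fingers": 1,"tx": -0.005,"ty": 0,"tz": -0.0018,"ax": 0,"ay": 0,"az": 0},
    {"fingers": 1,"tx": -0.012,"ty": 0,"tz": -0.0045,"ax": 0,"ay": 0,"az": 0},
    {"fingers": 1,"tx": -0.0205,"ty": 0,"tz": -0.0077,"ax": 0,"ay": 0,"az": 0},
    {"fingers": 1,"tx": -0.029,"ty": 0,"tz": -0.0108,"ax": 0,"ay": 0,"az": 0},
    {"fingers": 1,"tx": -0.036,"ty": 0,"tz": -0.0135,"ax": 0,"ay": 0,"az": 0}
  ]
}}

```text
time_s: 22.18
tcp_pos: [0.6008, 0.1004, 0.0753]
ee_rot: [[0.072, -0.978, -0.196], [-0.332, -0.209, 0.92], [-0.94, -0.001, -0.34]]
wrist_force: [0.3, -0.5, -1.3]
gripper_width: 0.202
```

{"api": "play_rows", "payload": {
  "commands": [
    {"fingers": 1,"tx": -0.006,"ty": 0,"tz": -0.0022,"ax": 0,"ay": 0,"az": 0},
    {"fingers": 1,"tx": -0.01,"ty": 0,"tz": -0.0037,"ax": 0,"ay": 0,"az": 0},
    {"fingers": 1,"tx": -0.0125,"ty": 0,"tz": -0.0046,"ax": 0,"ay": 0,"az": 0},
    {"fingers": 1,"tx": -0.0125,"ty": 0,"tz": -0.0046,"ax": 0,"ay": 0,"az": 0},
    {"fingers": 1,"tx": -0.0125,"ty": 0,"tz": -0.0046,"ax": 0,"ay": 0,"az": 0}
  ]
}}

```text
time_s: 22.6
tcp_pos: [0.6004, 0.1001, 0.0841]
ee_rot: [[0.071, -0.978, -0.196], [-0.333, -0.209, 0.92], [-0.94, 0.0, -0.34]]
wrist_force: [0.2, 0.1, -1.0]
gripper_width: 0.206
```

```bash
cat >> h.py <<'E'
TR=np.array([.587,-.312])
E
python3 - <<'E'
from h import *
s=r.sense();print("heel",heel_now(s),s["wrist_force"]);
go(*heel_T((.008,0,.136),20,C=TR))
c=viewer.capture("scene");save(c,"l5_scene.png")
print(proj(c,[s["tcp_pos"]+np.array(s["ee_rot"])@HEEL,[*C0,.035]]).round(1).tolist())
asc(c,312,352,160,200)
E
```

```text
heel [7.73895868e+00 1.19094359e-02 1.38349674e+02] [ 0.23644308  0.05653758 -0.99450851]
row t 0.1316 0.1314 -0.3535 a 0.0003 0.0006 0.0000  rows>=7.2
[[337.2, 169.3], [333.2, 206.7]]
160 ----------.                      -###+-.
161 --------                          -#+-.-
162 ------+.                     ......+----
163 -------.                   ..--------+--
164 ----.                      .--.......---
165 --+.  .           .---..   .-.       ..-
166 ---. ..          .+####+.  .-.         .
167 .               -########..-.           
168   ...          .+##+-+##++--.           
169   ....         .###- .-###+-            
170 .. .           -##+  ..+##+-            
171 ..            .-##. .--.+###.           
172  .            .-##.     .-##.           
173 ....          .-##.      .++.           
174 ....          .-##.      ..             
175 ....           -##.                     
176 ....           -##.                     
177 .....          -##.                     
178 .. ...         .+#-.       .+#+.        
179    ....        .+#-.       .+#+         
180   ..  .    
[... 184 characters left out ...]
  .#+-      .+##+++--..  
185 ....... ..       .+##.   ..-+##++-----. 
186  ..    ....       .##-...--+###--------.
187 ..    . ....      .+##+----+###---------
188  .  ...    .       -##+++--+###---------
189  .  ...          ..-+#########+---------
190   ... . ...    .-----+#######+----------
191  ..........  ..-------++####+-----------
192  ..... .   ..-----------+++-------------
193  ...    ...-----------------------------
194  ..    ..-------------------------------
195      ..------------........-------------
196 .   .----------...         .------------
197 ...---------..    ....--....------------
198 .----------.   .----.....-.-+-..--------
199 ---------.   .---..        .-+---+-+----
```

{"api": "play_rows", "payload": {
  "commands": [
    {"fingers": 1,"tx": 0.0007,"ty": 0.0007,"tz": -0.0018,"ax": 0,"ay": 0,"az": 0},
    {"fingers": 1,"tx": 0.002,"ty": 0.002,"tz": -0.0053,"ax": 0,"ay": 0,"az": 0},
    {"fingers": 1,"tx": 0.004,"ty": 0.004,"tz": -0.0106,"ax": 0,"ay": 0,"az": 0},
    {"fingers": 1,"tx": 0.0066,"ty": 0.0066,"tz": -0.0177,"ax": 0,"ay": 0,"az": 0},
    {"fingers": 1,"tx": 0.0099,"ty": 0.0099,"tz": -0.0265,"ax": 0,"ay": 0,"az": 0}
  ]
}}

```text
time_s: 23.07
tcp_pos: [0.5976, 0.0773, 0.0839]
ee_rot: [[0.071, -0.978, -0.197], [-0.333, -0.209, 0.92], [-0.94, 0.0, -0.34]]
wrist_force: [0.5, -0.2, -0.5]
gripper_width: 0.202
```

{"api": "play_rows", "payload": {
  "commands": [
    {"fingers": 1,"tx": 0.0045,"ty": 0.0045,"tz": -0.012,"ax": 0,"ay": 0,"az": 0},
    {"fingers": 1,"tx": 0.0089,"ty": 0.0089,"tz": -0.024,"ax": 0,"ay": 0,"az": 0},
    {"fingers": 1,"tx": 0.0134,"ty": 0.0134,"tz": -0.036,"ax": 0,"ay": 0,"az": 0},
    {"fingers": 1,"tx": 0.0179,"ty": 0.0179,"tz": -0.0481,"ax": 0,"ay": 0,"az": 0},
    {"fingers": 1,"tx": 0.0224,"ty": 0.0223,"tz": -0.0601,"ax": 0,"ay": 0,"az": 0}
  ]
}}

```text
time_s: 23.48
tcp_pos: [0.5911, 0.026, 0.0835]
ee_rot: [[0.071, -0.978, -0.196], [-0.333, -0.208, 0.92], [-0.94, 0.0, -0.34]]
wrist_force: [0.2, 0.2, -1.2]
gripper_width: 0.205
```

{"api": "play_rows", "payload": {
  "commands": [
    {"fingers": 1,"tx": 0.0045,"ty": 0.0045,"tz": -0.012,"ax": 0,"ay": 0,"az": 0},
    {"fingers": 1,"tx": 0.0089,"ty": 0.0089,"tz": -0.024,"ax": 0,"ay": 0,"az": 0},
    {"fingers": 1,"tx": 0.0134,"ty": 0.0134,"tz": -0.036,"ax": 0,"ay": 0,"az": 0},
    {"fingers": 1,"tx": 0.0179,"ty": 0.0179,"tz": -0.0481,"ax": 0,"ay": 0,"az": 0},
    {"fingers": 1,"tx": 0.0224,"ty": 0.0223,"tz": -0.0601,"ax": 0,"ay": 0,"az": 0}
  ]
}}

```text
time_s: 23.9
tcp_pos: [0.585, -0.0242, 0.083]
ee_rot: [[0.071, -0.978, -0.196], [-0.333, -0.209, 0.92], [-0.94, -0.0, -0.34]]
wrist_force: [0.5, 0.5, -0.6]
gripper_width: 0.206
```

{"api": "play_rows", "payload": {
  "commands": [
    {"fingers": 1,"tx": 0.0045,"ty": 0.0045,"tz": -0.012,"ax": 0,"ay": 0,"az": 0},
    {"fingers": 1,"tx": 0.0089,"ty": 0.0089,"tz": -0.024,"ax": 0,"ay": 0,"az": 0},
    {"fingers": 1,"tx": 0.0134,"ty": 0.0134,"tz": -0.036,"ax": 0,"ay": 0,"az": 0},
    {"fingers": 1,"tx": 0.0179,"ty": 0.0179,"tz": -0.0481,"ax": 0,"ay": 0,"az": 0},
    {"fingers": 1,"tx": 0.0224,"ty": 0.0223,"tz": -0.0601,"ax": 0,"ay": 0,"az": 0}
  ]
}}

```text
time_s: 24.32
tcp_pos: [0.5786, -0.0748, 0.0826]
ee_rot: [[0.071, -0.978, -0.196], [-0.333, -0.209, 0.92], [-0.94, -0.0, -0.34]]
wrist_force: [-0.5, 0.1, -0.5]
gripper_width: 0.202
```

{"api": "play_rows", "payload": {
  "commands": [
    {"fingers": 1,"tx": 0.0045,"ty": 0.0045,"tz": -0.012,"ax": 0,"ay": 0,"az": 0},
    {"fingers": 1,"tx": 0.0089,"ty": 0.0089,"tz": -0.024,"ax": 0,"ay": 0,"az": 0},
    {"fingers": 1,"tx": 0.0134,"ty": 0.0134,"tz": -0.036,"ax": 0,"ay": 0,"az": 0},
    {"fingers": 1,"tx": 0.0179,"ty": 0.0179,"tz": -0.0481,"ax": 0,"ay": 0,"az": 0},
    {"fingers": 1,"tx": 0.0224,"ty": 0.0223,"tz": -0.0601,"ax": 0,"ay": 0,"az": 0}
  ]
}}

```text
time_s: 24.73
tcp_pos: [0.5723, -0.1253, 0.0821]
ee_rot: [[0.071, -0.978, -0.196], [-0.333, -0.209, 0.92], [-0.94, 0.0, -0.34]]
wrist_force: [0.5, -0.2, -0.7]
gripper_width: 0.205
```

{"api": "play_rows", "payload": {
  "commands": [
    {"fingers": 1,"tx": 0.0045,"ty": 0.0045,"tz": -0.012,"ax": 0,"ay": 0,"az": 0},
    {"fingers": 1,"tx": 0.0089,"ty": 0.0089,"tz": -0.024,"ax": 0,"ay": 0,"az": 0},
    {"fingers": 1,"tx": 0.0134,"ty": 0.0134,"tz": -0.036,"ax": 0,"ay": 0,"az": 0},
    {"fingers": 1,"tx": 0.0179,"ty": 0.0179,"tz": -0.0481,"ax": 0,"ay": 0,"az": 0},
    {"fingers": 1,"tx": 0.0224,"ty": 0.0223,"tz": -0.0601,"ax": 0,"ay": 0,"az": 0}
  ]
}}

```text
time_s: 25.15
tcp_pos: [0.566, -0.1758, 0.0816]
ee_rot: [[0.071, -0.978, -0.196], [-0.333, -0.209, 0.92], [-0.94, 0.0, -0.34]]
wrist_force: [-0.7, 0.8, -0.7]
gripper_width: 0.204
```

{"api": "play_rows", "payload": {
  "commands": [
    {"fingers": 1,"tx": 0.004,"ty": 0.004,"tz": -0.0106,"ax": 0,"ay": 0,"az": 0},
    {"fingers": 1,"tx": 0.0066,"ty": 0.0066,"tz": -0.0177,"ax": 0,"ay": 0,"az": 0},
    {"fingers": 1,"tx": 0.0086,"ty": 0.0086,"tz": -0.023,"ax": 0,"ay": 0,"az": 0},
    {"fingers": 1,"tx": 0.0096,"ty": 0.0096,"tz": -0.0258,"ax": 0,"ay": 0,"az": 0},
    {"fingers": 1,"tx": 0.0099,"ty": 0.0099,"tz": -0.0265,"ax": 0,"ay": 0,"az": 0}
  ]
}}

```text
time_s: 25.57
tcp_pos: [0.5633, -0.1974, 0.0814]
ee_rot: [[0.071, -0.978, -0.196], [-0.333, -0.209, 0.92], [-0.94, -0.0, -0.34]]
wrist_force: [0.2, 0.2, -0.6]
gripper_width: 0.203
```

```bash
cat >> h.py <<'E'
def heel_tray(s=None):
    s=s or r.sense();P=np.array(s["tcp_pos"])+np.array(s["ee_rot"])@HEEL;d=P[:2]-TR
    return np.r_[d@HX,d@HY,P[2]]*1000
E
python3 - <<'E'
from h import *
s=r.sense();print("heel tray",heel_tray(s),s["wrist_force"],s["time_s"])
for z in (80,70,64): print(z,end=" ");go(*heel_T((.008,0,z/1000),20,C=TR))
c=viewer.capture("scene");save(c,"l6_scene.png")
P=s["tcp_pos"]+np.array(s["ee_rot"])@HEEL
u=proj(c,[P,[*TR,.004]]).round(1);print(u.tolist())
a,b=u[0].astype(int);asc(c,a-28,a+28,b-12,b+34)
E
```

```text
heel tray [  7.53009066  -0.21032354 135.72075739] [ 0.15411556  0.16651158 -0.60256984] 25.5667
80 row t 0.0700 0.0002 0.0258 a 0.0002 0.0006 0.0001  rows>=1.3
70 row t 0.0825 0.0002 0.0304 a 0.0002 0.0006 0.0001  rows>=1.6
64 row t 0.0900 0.0002 0.0331 a 0.0002 0.0006 0.0001  rows>=1.7
[[194.8, 200.0], [204.2, 247.6]]
188                                                    .....
189                                             ............
190                                             .--....-----
191                                             .---++++++++
192                                    .......-----+++++++++
193                                .--------------+++++++++-
194                               .+----.....    .-------...
195                       .-.     .+.             ....      
196                       -##.    .-.                       
197                      .+#+-.   -+.                       
198                      .+#++.  .-+.                       
199                      .+##+-. .--                        
200                       -++++-..-.          
[... 1327 characters left out ...]
.-###-        ..-+++++-....-.
223                             .###-    ....-++++---......+
224                             .-+#.   ...+++++-+..........
225                               ..   .-+++++-+-...........
226                                 ..-+++++--..............
227                               ..-+++++--................
228                           ....-++++---..................
229                          ...++++++-.....................
230                         ..++++++-+......................
231                      ..-+++++-+-........................
232                    ..-+++++--...........................
233                ....-+++++--.............................
```

```bash
cat >> h.py <<'E'
def rows(W):
    s=r.sense()
    for x,z,p in W:
        print((x,z,p),end=" ");go(*heel_T((x/1000,0,z/1000),p,C=TR),s)
E
python3 - <<'E'
from h import *
rows([(4,130,20),(-3,119,19),(-10,107,18.5),(-17,95,18),(-22,85,17.5)])
rows([(-24,78,17),(-26,72,16.5),(-26,67,16),(-26,64,16),(-26,64,16)])
E
```

```text
(4, 130, 20) row t 0.0091 0.0003 -0.0021 a 0.0003 0.0006 0.0001  rows>=0.2
(-3, 119, 19) row t 0.0233 0.0003 -0.0056 a 0.0003 -0.0049 0.0001  rows>=0.4
(-10, 107, 18.5) row t 0.0401 0.0003 -0.0088 a 0.0003 -0.0077 0.0001  rows>=0.7
(-17, 95, 18) row t 0.0569 0.0003 -0.0120 a 0.0003 -0.0105 0.0001  rows>=1.0
(-22, 85, 17.5) row t 0.0703 0.0003 -0.0136 a 0.0003 -0.0133 0.0001  rows>=1.3
(-24, 78, 17) row t 0.0785 0.0003 -0.0129 a 0.0003 -0.0161 0.0001  rows>=1.4
(-26, 72, 16.5) row t 0.0855 0.0003 -0.0126 a 0.0003 -0.0188 0.0001  rows>=1.6
(-26, 67, 16) row t 0.0904 0.0003 -0.0102 a 0.0003 -0.0216 0.0001  rows>=1.6
(-26, 64, 16) row t 0.0941 0.0003 -0.0089 a 0.0003 -0.0216 0.0001  rows>=1.7
(-26, 64, 16) row t 0.0941 0.0003 -0.0089 a 0.0003 -0.0216 0.0001  rows>=1.7
```

{"api": "play_rows", "payload": {
  "commands": [
    {"fingers": 1,"tx": 0.0091,"ty": 0.0003,"tz": -0.0021,"ax": 0,"ay": 0,"az": 0},
    {"fingers": 1,"tx": 0.0233,"ty": 0.0003,"tz": -0.0056,"ax": 0,"ay": -0.0049,"az": 0},
    {"fingers": 1,"tx": 0.0401,"ty": 0.0003,"tz": -0.0088,"ax": 0,"ay": -0.0077,"az": 0},
    {"fingers": 1,"tx": 0.0569,"ty": 0.0003,"tz": -0.012,"ax": 0,"ay": -0.0105,"az": 0},
    {"fingers": 1,"tx": 0.0703,"ty": 0.0003,"tz": -0.0136,"ax": 0,"ay": -0.0133,"az": 0}
  ]
}}

```text
time_s: 26.03
tcp_pos: [0.5684, -0.2248, 0.0336]
ee_rot: [[0.061, -0.978, -0.199], [-0.293, -0.208, 0.933], [-0.954, 0.002, -0.299]]
wrist_force: [0.4, 0.3, -0.9]
gripper_width: 0.21
```

```bash
python3 - <<'E'
from h import *
print(heel_tray())
rows([(-24,79,17),(-26,73,16.5),(-26,67,16),(-26,63,15.5),(-25,60,15)])
E
```

```text
[-22.51594848   0.46971815  83.06067729]
(-24, 79, 17) row t 0.0046 -0.0008 -0.0001 a 0.0003 -0.0023 -0.0004  rows>=0.1
(-26, 73, 16.5) row t 0.0116 -0.0008 -0.0001 a 0.0003 -0.0051 -0.0004  rows>=0.2
(-26, 67, 16) row t 0.0178 -0.0008 0.0024 a 0.0003 -0.0079 -0.0004  rows>=0.3
(-26, 63, 15.5) row t 0.0215 -0.0008 0.0041 a 0.0003 -0.0106 -0.0004  rows>=0.4
(-25, 60, 15) row t 0.0235 -0.0008 0.0067 a 0.0003 -0.0134 -0.0004  rows>=0.4
```

```bash
cat >> h.py <<'E'
def crows(st,W):
    T,R=heel_T((st[0]/1000,0,st[1]/1000),st[2],C=TR);s=dict(tcp_pos=T,ee_rot=R)
    for x,z,p in W:
        print((x,z,p),end=" ");go(*heel_T((x/1000,0,z/1000),p,C=TR),s)
E
python3 - <<'E'
from h import *
W=[(-22,85,17.5),(-24,79,17),(-26,73,16.5),(-26,67,16),(-26,63,15.5),(-25,60,15),
(-24,58,14.8),(-22,56.5,14.5),(-19.5,55,14),(-16.8,53.2,13.5),(-12.5,52.2,13),
(-8,50.8,12.5),(-3.7,49,11.8),(.5,46.9,11),(4.5,44.5,10.2),(8,41.8,9.5),
(11.5,38.8,8.5),(14.6,35.5,7.5),(17.4,32,6.5),(19.9,28.2,5.5),(21.7,25,4.7),
(23.1,21.6,4),(24.2,18.6,3.2),(25.2,15.7,2.5),(25.8,13.3,1.9),(26.2,11.2,1.3),
(26.5,9.5,.8),(26.7,8,.3),(27,7.2,0),(27,7.2,0),(27,7.2,0)]
for i in range(0,30,5): crows(W[i],W[i+1:i+6]);print()
E
```

```text
(-24, 79, 17) row t 0.0070 0.0000 0.0000 a 0.0000 -0.0028 0.0000  rows>=0.1
(-26, 73, 16.5) row t 0.0140 0.0000 0.0000 a 0.0000 -0.0056 0.0000  rows>=0.3
(-26, 67, 16) row t 0.0202 0.0000 0.0026 a 0.0000 -0.0083 0.0000  rows>=0.4
(-26, 63, 15.5) row t 0.0239 0.0000 0.0043 a 0.0000 -0.0111 0.0000  rows>=0.4
(-25, 60, 15) row t 0.0259 -0.0000 0.0069 a 0.0000 -0.0139 0.0000  rows>=0.5

(-24, 58, 14.8) row t 0.0017 0.0000 0.0020 a 0.0000 -0.0011 0.0000  rows>=0.0
(-22, 56.5, 14.5) row t 0.0021 0.0000 0.0052 a 0.0000 -0.0028 0.0000  rows>=0.1
(-19.5, 55, 14) row t 0.0017 0.0000 0.0091 a 0.0000 -0.0056 0.0000  rows>=0.2
(-16.8, 53.2, 13.5) row t 0.0017 0.0000 0.0133 a 0.0000 -0.0083 0.0000  rows>=0.2
(-12.5, 52.2, 13) row t 0.0001 0.0000 0.0193 a 0.0000 -0.0111 0.0000  rows>=0.3

(-8, 50.8, 12.5) row t -0.0009 0.0000 0.0064 a 0.0000 -0.0028 -0.0000  rows>=0.1
(-3.7, 49, 11.8) row t -0.0019 0.0000 0.0127 a 0.0000 -0.0067 -0.0000  rows>=0.2
(0.5, 46.9, 11) row t -0.0027 0.0000 0.0190 a 0.0000 -0.0111 -0.0000  rows>=0.3
(4.5, 44.5, 10.2) row t -0.0030 -0.0000 0.0251 a 0.0000 -0.0156 -0.0000  
[... 595 characters left out ...]
row t 0.0040 0.0000 0.0044 a -0.0000 -0.0083 0.0000  rows>=0.2
(25.2, 15.7, 2.5) row t 0.0057 0.0000 0.0063 a -0.0000 -0.0122 0.0000  rows>=0.3
(25.8, 13.3, 1.9) row t 0.0072 -0.0000 0.0074 a -0.0000 -0.0156 0.0000  rows>=0.4
(26.2, 11.2, 1.3) row t 0.0082 -0.0000 0.0083 a -0.0000 -0.0189 0.0000  rows>=0.5

(26.5, 9.5, 0.8) row t 0.0008 -0.0000 0.0006 a -0.0000 -0.0028 -0.0000  rows>=0.1
(26.7, 8, 0.3) row t 0.0014 0.0000 0.0011 a -0.0000 -0.0056 -0.0000  rows>=0.1
(27, 7.2, 0) row t 0.0016 0.0000 0.0016 a -0.0000 -0.0072 -0.0000  rows>=0.2
(27, 7.2, 0) row t 0.0016 0.0000 0.0016 a -0.0000 -0.0072 -0.0000  rows>=0.2
(27, 7.2, 0) row t 0.0016 0.0000 0.0016 a -0.0000 -0.0072 -0.0000  rows>=0.2
```

{"api": "play_rows", "payload": {
  "commands": [
    {"fingers": 1,"tx": 0.007,"ty": 0,"tz": 0,"ax": 0,"ay": -0.0028,"az": 0},
    {"fingers": 1,"tx": 0.014,"ty": 0,"tz": 0,"ax": 0,"ay": -0.0056,"az": 0},
    {"fingers": 1,"tx": 0.0202,"ty": 0,"tz": 0.0026,"ax": 0,"ay": -0.0083,"az": 0},
    {"fingers": 1,"tx": 0.0239,"ty": 0,"tz": 0.0043,"ax": 0,"ay": -0.0111,"az": 0},
    {"fingers": 1,"tx": 0.0259,"ty": 0,"tz": 0.0069,"ax": 0,"ay": -0.0139,"az": 0}
  ]
}}

```text
time_s: 26.45
tcp_pos: [0.569, -0.2248, 0.0149]
ee_rot: [[0.054, -0.978, -0.202], [-0.252, -0.209, 0.945], [-0.966, 0.0, -0.258]]
wrist_force: [-0.6, -0.8, 0.4]
gripper_width: 0.202
```

{"api": "play_rows", "payload": {
  "commands": [
    {"fingers": 1,"tx": 0.0017,"ty": 0,"tz": 0.002,"ax": 0,"ay": -0.0011,"az": 0},
    {"fingers": 1,"tx": 0.0021,"ty": 0,"tz": 0.0052,"ax": 0,"ay": -0.0028,"az": 0},
    {"fingers": 1,"tx": 0.0017,"ty": 0,"tz": 0.0091,"ax": 0,"ay": -0.0056,"az": 0},
    {"fingers": 1,"tx": 0.0017,"ty": 0,"tz": 0.0133,"ax": 0,"ay": -0.0083,"az": 0},
    {"fingers": 1,"tx": 0.0001,"ty": 0,"tz": 0.0193,"ax": 0,"ay": -0.0111,"az": 0}
  ]
}}

```text
time_s: 26.87
tcp_pos: [0.5661, -0.2109, 0.0115]
ee_rot: [[0.047, -0.978, -0.203], [-0.219, -0.209, 0.953], [-0.975, -0.0, -0.224]]
wrist_force: [1.1, 0.1, -0.5]
gripper_width: 0.201
```

{"api": "play_rows", "payload": {
  "commands": [
    {"fingers": 1,"tx": -0.0009,"ty": 0,"tz": 0.0064,"ax": 0,"ay": -0.0028,"az": 0},
    {"fingers": 1,"tx": -0.0019,"ty": 0,"tz": 0.0127,"ax": 0,"ay": -0.0067,"az": 0},
    {"fingers": 1,"tx": -0.0027,"ty": 0,"tz": 0.019,"ax": 0,"ay": -0.0111,"az": 0}
  ]
}}

```text
time_s: 27.12
tcp_pos: [0.5631, -0.1965, 0.0103]
ee_rot: [[0.04, -0.978, -0.205], [-0.185, -0.209, 0.96], [-0.982, -0.0, -0.19]]
wrist_force: [0.6, 0.6, -1.2]
gripper_width: 0.204
```

```bash
python3 - <<'E'
from h import *
s=r.sense();print(heel_tray(s),s["wrist_force"])
c=viewer.capture("scene");save(c,"l7_scene.png")
P=s["tcp_pos"]+np.array(s["ee_rot"])@HEEL
u=proj(c,[P,[*TR,.004]]).round(1);print(u.tolist())
a,b=u[0].astype(int);asc(c,a-35,a+30,b-10,b+36)
crows((.5,46.9,11),[(4.5,44.5,10.2),(8,41.8,9.5)])
E
```

```text
[ 1.3439804  -0.29827154 46.91649469] [ 0.59485201  0.63366221 -1.18543627]
[[200.9, 233.5], [204.2, 247.6]]
223                                       ....-++++------++++++-+-.. 
224                                      ...+++++--...-+++++-++.-    
225                                     .-+++----..---++++-----..    
226                                  ..-++---...----...---....--..-. 
227                                ..-++--...----..............--... 
228                            ....-++++..----..................-. ..
229                           ...+++++++-+-......................+. .
230                          ..+++++++++-+........................+..
231                       ..-+++++++++++++........................--.
232                     ..-+++++++##+-++++.........................--
233                 ....-+++++--+##+..+##+-.........................-
234                ...-++++---.-+##...++++-..........................
235               ..+++++---...-#+-...-+++-..........................
236            ..-+++++++-.....+#..----+##+..........................
237        
[... 1692 characters left out ...]
...........................................-++
262 ............    .............................................-+++
263 ............-.   ..........................................-+++++
264 .............-    .......................................-+++++++
265 ...............   .....................................-++++++++-
266 ................  ...................................-+++++++--. 
267 ................   ................................-+++++++--    
268 ................   ..............................-+++++++--      
(4.5, 44.5, 10.2) row t -0.0001 -0.0000 0.0061 a -0.0000 -0.0044 -0.0000  rows>=0.1
(8, 41.8, 9.5) row t 0.0005 -0.0000 0.0115 a -0.0000 -0.0083 -0.0000  rows>=0.2
```

```bash
cat >> h.py <<'E'
def fitring(c,th,xs,ys,zc=None):
    """brute force: ring plane tilt th(deg; 0 flat, 90 vertical, near(+HX) side up; >90 leaning forward), centre tray x,y; resting on floor"""
    G=cv2.GaussianBlur(cv2.cvtColor(c["image"],cv2.COLOR_RGB2GRAY),(0,0),.6).astype(np.float32)
    a=np.radians(np.arange(0,360,6));best=[]
    for t in th:
        tr=np.radians(t);ux=np.array([np.cos(tr),0,np.sin(tr)]);uy=np.array([0,1,0.])
        n=np.cross(ux,uy)
        for x in xs:
            for y in ys:
                ce=np.array([x,y,4+30*abs(np.sin(tr))])
                v=[]
                for R in (26.5,20,34):
                    P=ce+R*(np.cos(a)[:,None]*ux+np.sin(a)[:,None]*uy)+2*n*(1 if n[2]>0 else -1)
                    P=P[P[:,2]>2] if R!=26.5 else P
                    Wd=np.c_[TR+(P[:,:1]*HX+P[:,1:2]*HY)/1000,P[:,2]/1000]
                    u=proj(c,Wd).astype(np.float32);v.append(np.median(cv2.remap(G,u[:,0],u[:,1],1)) if R!=26.5 else cv2.remap(G,u[:,0],u[:,1],1).mean())
                best.append((v[0]-.25*v[1]-.25*v[2],t,x,y))
    best.sort();return best[:4]
E
python3 - <<'E'
from h import *
c=viewer.capture("scene")
for b in fitring(c,range(30,151,6),range(-45,40,4),range(-12,13,4)):print(b)
E
```

```text
(np.float32(18.005287), 66, -9, -4)
(np.float32(21.161667), 72, -9, -4)
(np.float32(21.965088), 66, -9, 0)
(np.float32(23.961342), 60, -9, -4)
```

```bash
python3 - <<'E'
from h import *
W=[(.5,46.9,11),(5.5,44.5,10.2),(10,41.8,9.5),(14.5,38.8,8.5),(18.6,35.5,7.5),(22.4,32,6.5),(25.9,28.2,5.5),(28.2,25,4.7),(30.1,21.6,4),(31.7,18.6,3.2),(33,15.7,2.5)]
crows(W[0],W[1:6]);crows(W[5],W[6:])
E
```

```text
(5.5, 44.5, 10.2) row t -0.0004 -0.0000 0.0074 a -0.0000 -0.0044 -0.0000  rows>=0.1
(10, 41.8, 9.5) row t 0.0000 -0.0000 0.0142 a -0.0000 -0.0083 -0.0000  rows>=0.3
(14.5, 38.8, 8.5) row t -0.0000 -0.0000 0.0210 a -0.0000 -0.0139 -0.0000  rows>=0.4
(18.6, 35.5, 7.5) row t 0.0004 -0.0000 0.0274 a -0.0000 -0.0194 -0.0000  rows>=0.5
(22.4, 32, 6.5) row t 0.0012 0.0000 0.0334 a -0.0000 -0.0250 -0.0000  rows>=0.6
(25.9, 28.2, 5.5) row t 0.0017 0.0000 0.0055 a 0.0000 -0.0056 -0.0000  rows>=0.1
(28.2, 25, 4.7) row t 0.0033 -0.0000 0.0092 a 0.0000 -0.0100 -0.0000  rows>=0.3
(30.1, 21.6, 4) row t 0.0055 -0.0000 0.0124 a 0.0000 -0.0139 -0.0000  rows>=0.3
(31.7, 18.6, 3.2) row t 0.0070 0.0000 0.0151 a 0.0000 -0.0183 -0.0000  rows>=0.5
(33, 15.7, 2.5) row t 0.0087 0.0000 0.0174 a 0.0000 -0.0222 -0.0000  rows>=0.6
```

{"api": "play_rows", "payload": {
  "commands": [
    {"fingers": 1,"tx": -0.0004,"ty": 0,"tz": 0.0074,"ax": 0,"ay": -0.0044,"az": 0},
    {"fingers": 1,"tx": 0,"ty": 0,"tz": 0.0142,"ax": 0,"ay": -0.0083,"az": 0},
    {"fingers": 1,"tx": 0,"ty": 0,"tz": 0.021,"ax": 0,"ay": -0.0139,"az": 0},
    {"fingers": 1,"tx": 0.0004,"ty": 0,"tz": 0.0274,"ax": 0,"ay": -0.0194,"az": 0},
    {"fingers": 1,"tx": 0.0012,"ty": 0,"tz": 0.0334,"ax": 0,"ay": -0.025,"az": 0}
  ]
}}

```text
time_s: 27.63
tcp_pos: [0.558, -0.173, 0.0046]
ee_rot: [[0.024, -0.978, -0.208], [-0.11, -0.209, 0.972], [-0.994, -0.0, -0.112]]
wrist_force: [0.2, 0.0, -1.3]
gripper_width: 0.205
```

```bash
python3 - <<'E'
from h import *
s=r.sense();print(heel_tray(s),s["wrist_force"])
c=viewer.capture("scene")
for b in fitring(c,range(0,151,6),range(-30,45,4),range(-12,13,4)):print(b)
E
```

```text
[22.92218675 -0.17974247 31.97714263] [ 0.17338331  0.01686322 -1.31295374]
(np.float32(9.112129), 36, 2, -4)
(np.float32(11.225235), 42, -2, -8)
(np.float32(11.921806), 42, 2, -8)
(np.float32(14.067238), 36, -2, -4)
```

{"api": "play_rows", "payload": {
  "commands": [
    {"fingers": 1,"tx": 0.0017,"ty": 0,"tz": 0.0055,"ax": 0,"ay": -0.0056,"az": 0},
    {"fingers": 1,"tx": 0.0033,"ty": 0,"tz": 0.0092,"ax": 0,"ay": -0.01,"az": 0},
    {"fingers": 1,"tx": 0.0055,"ty": 0,"tz": 0.0124,"ax": 0,"ay": -0.0139,"az": 0},
    {"fingers": 1,"tx": 0.007,"ty": 0,"tz": 0.0151,"ax": 0,"ay": -0.0183,"az": 0},
    {"fingers": 1,"tx": 0.0087,"ty": 0,"tz": 0.0174,"ax": 0,"ay": -0.0222,"az": 0}
  ]
}}

```text
time_s: 28.1
tcp_pos: [0.5554, -0.1614, -0.0036]
ee_rot: [[0.009, -0.978, -0.209], [-0.042, -0.209, 0.977], [-0.999, 0.0, -0.043]]
wrist_force: [0.8, 0.1, -0.1]
gripper_width: 0.201
```

```bash
python3 - <<'E'
from h import *
s=r.sense();print(heel_tray(s),s["wrist_force"])
c=viewer.capture("scene")
for b in fitring(c,range(0,151,4),range(-30,45,3),range(-12,13,4)):print(b)
W=[(33,15.7,2.5),(33.8,13.3,1.9),(34.2,11.2,1.3),(34.6,9.5,.8),(34.8,8.2,.3),(35,7.5,0)]
crows(W[0],W[1:])
crows(W[5],[(37,7.5,0),(41,7.5,0),(46,7.5,0),(52,7.5,0),(60,7.5,0)])
E
```

```text
[3.32294136e+01 7.67539729e-04 1.54318608e+01] [ 0.75797668  0.13991769 -0.07980591]
(np.float32(10.905846), 20, 3, -8)
(np.float32(12.040451), 12, 3, -4)
(np.float32(12.08519), 16, 3, -8)
(np.float32(12.1083145), 24, 3, -12)
(33.8, 13.3, 1.9) row t 0.0015 -0.0000 0.0014 a -0.0000 -0.0033 -0.0000  rows>=0.1
(34.2, 11.2, 1.3) row t 0.0025 -0.0000 0.0022 a -0.0000 -0.0067 -0.0000  rows>=0.2
(34.6, 9.5, 0.8) row t 0.0034 -0.0000 0.0030 a -0.0000 -0.0094 -0.0000  rows>=0.2
(34.8, 8.2, 0.3) row t 0.0037 -0.0000 0.0034 a -0.0000 -0.0122 -0.0000  rows>=0.3
(35, 7.5, 0) row t 0.0037 -0.0000 0.0038 a -0.0000 -0.0139 -0.0000  rows>=0.3
(37, 7.5, 0) row t 0.0000 0.0000 0.0027 a 0.0000 0.0000 0.0000  rows>=0.0
(41, 7.5, 0) row t 0.0000 0.0000 0.0080 a 0.0000 0.0000 0.0000  rows>=0.1
(46, 7.5, 0) row t 0.0000 -0.0000 0.0147 a 0.0000 0.0000 0.0000  rows>=0.3
(52, 7.5, 0) row t 0.0000 -0.0000 0.0227 a 0.0000 0.0000 0.0000  rows>=0.4
(60, 7.5, 0) row t 0.0000 0.0000 0.0333 a 0.0000 0.0000 0.0000  rows>=0.6
```

{"api": "play_rows", "payload": {
  "commands": [
    {"fingers": 1,"tx": 0.0015,"ty": 0,"tz": 0.0014,"ax": 0,"ay": -0.0033,"az": 0},
    {"fingers": 1,"tx": 0.0025,"ty": 0,"tz": 0.0022,"ax": 0,"ay": -0.0067,"az": 0},
    {"fingers": 1,"tx": 0.0034,"ty": 0,"tz": 0.003,"ax": 0,"ay": -0.0094,"az": 0},
    {"fingers": 1,"tx": 0.0037,"ty": 0,"tz": 0.0034,"ax": 0,"ay": -0.0122,"az": 0},
    {"fingers": 1,"tx": 0.0037,"ty": 0,"tz": 0.0038,"ax": 0,"ay": -0.0139,"az": 0}
  ]
}}

```text
time_s: 28.57
tcp_pos: [0.555, -0.1589, -0.0064]
ee_rot: [[-0.0, -0.978, -0.208], [0.001, -0.208, 0.978], [-1.0, -0.0, 0.001]]
wrist_force: [-0.2, 0.1, -0.7]
gripper_width: 0.207
```

{"api": "play_rows", "payload": {
  "commands": [
    {"fingers": 1,"tx": 0,"ty": 0,"tz": 0,"ax": 0,"ay": 0,"az": 0},
    {"fingers": 1,"tx": 0,"ty": 0,"tz": 0.005,"ax": 0,"ay": 0,"az": 0},
    {"fingers": 1,"tx": 0,"ty": 0,"tz": 0.015,"ax": 0,"ay": 0,"az": 0},
    {"fingers": 1,"tx": 0,"ty": 0,"tz": 0.026,"ax": 0,"ay": 0,"az": 0},
    {"fingers": 1,"tx": 0,"ty": 0,"tz": 0.0305,"ax": 0,"ay": 0,"az": 0}
  ]
}}

```text
time_s: 28.98
tcp_pos: [0.5496, -0.1351, -0.0064]
ee_rot: [[-0.001, -0.978, -0.21], [0.0, -0.21, 0.978], [-1.0, 0.001, 0.0]]
wrist_force: [1.0, -4.2, -3.3]
gripper_width: 0.208
```

```bash
python3 - <<'E'
from h import *
s=r.sense();print(heel_tray(s),s["wrist_force"])
c=viewer.capture("scene");save(c,"l8_scene.png");save(viewer.capture("top"),"l8_top.png")
for b in fitring(c,range(0,40,2),range(-30,45,2),range(-12,13,2)):print(b)
u=proj(c,[s["tcp_pos"]+np.array(s["ee_rot"])@HEEL,[*TR,.004]]).round(1);print(u.tolist())
a,b=u[1].astype(int);asc(c,a-30,a+50,b-25,b+20)
E
```

```text
[59.38983265  0.07814904  7.41000891] [ 1.00378592 -4.15416065 -3.25297786]
(np.float32(6.049629), 4, 26, -8)
(np.float32(6.214699), 4, 24, -8)
(np.float32(6.4055557), 8, 24, -10)
(np.float32(6.598877), 0, 26, -6)
[[228.5, 234.3], [204.2, 247.6]]
222                                  ..-+++++-....-....              .-..-+++++-.   
223                              ....-++++---......-.                .--+++++-.     
224                             ...+++++-+-.........-..-.            .-++++-.       
225                            .-+++++-+-...........--...          .---++-.        .
226                         ..-+++++--...............--..-.      .--.  ..         .-
227                       ..-+++++--..................--...  ...--.            .----
228                   ....-++++---.....................-. .-.....            .-----.
229                  ...++++++-.........................-. .-...            .---.-. 
230                 .-++++++-+...........................---+.             .---     
231              ..-+++++-+-.............................-++-.            .---.     
232
[... 2246 characters left out ...]
........................-+++++++-..          
259  ........................................................-++++-+++-             
260     ....................................................++++-++---              
261 .     ...............................................-++++--++-                 
262 ...    .............................................-+++++----.                 
263 ...-.  ...........................................-++++++++.                    
264 ....-.   .......................................-+++++++-...                    
265 ......   .....................................-++++++++-                        
266 .......  ...................................-+++++++--.
```

```bash
python3 - <<'E'
from h import *
print(heel_tray(),r.sense()["wrist_force"])
W=[(57.9,7.5,0),(54,7.5,0),(48,7.5,0),(42,7.5,0),(37,7.5,0),(36,7.5,0)]
crows(W[0],W[1:]);print()
W=[(36,7.5,0),(35.9,9.5,-6),(35.6,11.5,-12),(35.1,13.3,-18),(34.4,15.1,-24),(33.6,16.7,-30)]
crows(W[0],W[1:]);print()
W=[(33.6,16.7,-30),(32.6,18.2,-36),(32.6,18.2,-36),(32.6,18.2,-36)];crows(W[0],W[1:]);print()
W=[(32.6,18.2,-36),(36.6,21.1,-36),(43,25.8,-36),(50,30.8,-36),(57,36,-36),(60,38,-36)];crows(W[0],W[1:])
E
```

```text
[58.96763526 -0.21988206  7.57176941] [-0.01042777  0.2063889  -0.29333632]
(54, 7.5, 0) row t 0.0000 0.0000 -0.0052 a 0.0000 0.0000 0.0000  rows>=0.1
(48, 7.5, 0) row t 0.0000 0.0000 -0.0132 a 0.0000 0.0000 0.0000  rows>=0.2
(42, 7.5, 0) row t 0.0000 0.0000 -0.0212 a 0.0000 0.0000 0.0000  rows>=0.4
(37, 7.5, 0) row t 0.0000 0.0000 -0.0279 a 0.0000 0.0000 0.0000  rows>=0.5
(36, 7.5, 0) row t 0.0000 0.0000 -0.0292 a 0.0000 0.0000 0.0000  rows>=0.5

(35.9, 9.5, -6) row t -0.0197 -0.0000 0.0009 a 0.0000 -0.0333 -0.0000  rows>=0.8
(35.6, 11.5, -12) row t -0.0394 0.0000 -0.0002 a 0.0000 -0.0667 -0.0000  rows>=1.7
(35.1, 13.3, -18) row t -0.0587 0.0000 -0.0034 a 0.0000 -0.1000 -0.0000  rows>=2.5
(34.4, 15.1, -24) row t -0.0776 0.0000 -0.0086 a 0.0000 -0.1333 -0.0000  rows>=3.4
(33.6, 16.7, -30) row t -0.0957 0.0000 -0.0157 a 0.0000 -0.1667 -0.0000  rows>=4.2

(32.6, 18.2, -36) row t -0.0194 0.0000 0.0009 a -0.0000 -0.0333 -0.0000  rows>=0.8
(32.6, 18.2, -36) row t -0.0194 0.0000 0.0009 a -0.0000 -0.0333 -0.0000  rows>=0.8
(32.6, 18.2, -36) row t -0.0194 0.0000 0.0009 a -0.0000 -0.0333 -0.0000  rows>=0.8

(36.6, 21.1, -36) row t 0.0000 -0.0000 0.0066 a 0.0000 0.0000 -0.0000  rows>=0.1
(43, 25.8, -36) row t -0.0000 -0.0000 0.0172 a 0.0000 0.0000 -0.0000  rows>=0.3
(50, 30.8, -36) row t 0.0000 -0.0000 0.0286 a 0.0000 0.0000 -0.0000  rows>=0.5
(57, 36, -36) row t -0.0001 -0.0000 0.0403 a 0.0000 0.0000 -0.0000  rows>=0.7
(60, 38, -36) row t 0.0001 -0.0000 0.0451 a 0.0000 0.0000 -0.0000  rows>=0.8
```

{"api": "play_rows", "payload": {
  "commands": [
    {"fingers": 1,"tx": 0,"ty": 0,"tz": -0.0052,"ax": 0,"ay": 0,"az": 0},
    {"fingers": 1,"tx": 0,"ty": 0,"tz": -0.0132,"ax": 0,"ay": 0,"az": 0},
    {"fingers": 1,"tx": 0,"ty": 0,"tz": -0.0212,"ax": 0,"ay": 0,"az": 0},
    {"fingers": 1,"tx": 0,"ty": 0,"tz": -0.0279,"ax": 0,"ay": 0,"az": 0},
    {"fingers": 1,"tx": 0,"ty": 0,"tz": -0.0292,"ax": 0,"ay": 0,"az": 0}
  ]
}}

```text
time_s: 29.5
tcp_pos: [0.555, -0.1591, -0.0064]
ee_rot: [[0.0, -0.978, -0.207], [-0.0, -0.207, 0.978], [-1.0, -0.0, -0.0]]
wrist_force: [0.4, -0.1, -1.5]
gripper_width: 0.205
```

{"api": "play_rows", "payload": {
  "commands": [
    {"fingers": 1,"tx": -0.0197,"ty": 0,"tz": 0.0009,"ax": 0,"ay": -0.0333,"az": 0},
    {"fingers": 1,"tx": -0.0394,"ty": 0,"tz": -0.0002,"ax": 0,"ay": -0.0667,"az": 0},
    {"fingers": 1,"tx": -0.0587,"ty": 0,"tz": -0.0034,"ax": 0,"ay": -0.1,"az": 0},
    {"fingers": 1,"tx": -0.0776,"ty": 0,"tz": -0.0086,"ax": 0,"ay": -0.1333,"az": 0},
    {"fingers": 1,"tx": -0.0957,"ty": 0,"tz": -0.0157,"ax": 0,"ay": -0.1667,"az": 0}
  ]
}}

```text
time_s: 29.92
tcp_pos: [0.5581, -0.17, 0.0675]
ee_rot: [[-0.102, -0.978, -0.183], [0.493, -0.209, 0.845], [-0.864, -0.004, 0.503]]
wrist_force: [0.7, 0.1, -0.0]
gripper_width: 0.205
```

{"api": "play_rows", "payload": {
  "commands": [
    {"fingers": 1,"tx": -0.0194,"ty": 0,"tz": 0.0009,"ax": 0,"ay": -0.0333,"az": 0},
    {"fingers": 1,"tx": -0.0194,"ty": 0,"tz": 0.0009,"ax": 0,"ay": -0.0333,"az": 0},
    {"fingers": 1,"tx": -0.0194,"ty": 0,"tz": 0.0009,"ax": 0,"ay": -0.0333,"az": 0}
  ]
}}

```text
time_s: 30.17
tcp_pos: [0.5586, -0.1782, 0.0773]
ee_rot: [[-0.121, -0.979, -0.166], [0.575, -0.205, 0.792], [-0.809, 0.0, 0.587]]
wrist_force: [-0.0, 0.6, -0.4]
gripper_width: 0.202
```

```bash
python3 - <<'E'
from h import *
s=r.sense();print(heel_tray(s),s["wrist_force"],s["gripper_width"])
c=viewer.capture("scene");save(c,"l9_scene.png")
for b in fitring(c,range(0,40,2),range(-30,45,2),range(-12,13,2)):print(b)
E
```

```text
[30.39136279  0.77365193 17.14438615] [-0.00688773  0.6300956  -0.44911759] 0.20204000887619894
(np.float32(4.3925858), 4, -18, -10)
(np.float32(4.5521545), 2, -18, -10)
(np.float32(4.6462326), 0, -18, -8)
(np.float32(5.886917), 2, -18, -8)
```

{"api": "play_rows", "payload": {
  "commands": [
    {"fingers": 1,"tx": 0,"ty": 0,"tz": 0.0066,"ax": 0,"ay": 0,"az": 0},
    {"fingers": 1,"tx": 0,"ty": 0,"tz": 0.0172,"ax": 0,"ay": 0,"az": 0},
    {"fingers": 1,"tx": 0,"ty": 0,"tz": 0.0286,"ax": 0,"ay": 0,"az": 0},
    {"fingers": 1,"tx": -0.01,"ty": 0,"tz": 0.0403,"ax": 0,"ay": 0,"az": 0},
    {"fingers": 1,"tx": -0.05,"ty": 0,"tz": 0.07,"ax": 0,"ay": 0,"az": 0}
  ]
}}

```text
time_s: 30.63
tcp_pos: [0.5514, -0.1525, 0.1365]
ee_rot: [[-0.132, -0.978, -0.164], [0.578, -0.21, 0.788], [-0.805, 0.009, 0.593]]
wrist_force: [0.4, -0.3, -1.4]
gripper_width: 0.203
```

{"api": "play_rows", "payload": {
  "commands": [
    {"fingers": 1,"tx": -0.01,"ty": 0,"tz": 0.02,"ax": 0,"ay": 0.03,"az": 0},
    {"fingers": 1,"tx": -0.03,"ty": 0,"tz": 0.04,"ax": 0,"ay": 0.06,"az": 0},
    {"fingers": 1,"tx": -0.05,"ty": 0,"tz": 0.06,"ax": 0,"ay": 0.09,"az": 0},
    {"fingers": 1,"tx": -0.05,"ty": 0,"tz": 0.08,"ax": 0,"ay": 0.12,"az": 0},
    {"fingers": 1,"tx": -0.05,"ty": 0,"tz": 0.1,"ax": 0,"ay": 0.15,"az": 0}
  ]
}}

```text
time_s: 31.05
tcp_pos: [0.547, -0.1173, 0.2179]
ee_rot: [[-0.025, -0.978, -0.208], [0.149, -0.209, 0.967], [-0.989, -0.007, 0.151]]
wrist_force: [0.2, 0.9, -2.2]
gripper_width: 0.207
```

```bash
python3 - <<'E'
from h import *
s=r.sense();print(heel_tray(s),s["tcp_pos"],s["gripper_width"])
c=viewer.capture("scene");save(c,"l10_scene.png");t=viewer.capture("top");save(t,"l10_top.png")
for q in (c,t):
    for b in fitring(q,range(-8,12,2),range(-30,10,2),range(-14,9,2))[:2]:print(b)
u=proj(c,[[*TR,.004]]).round(1);a,b=u[0].astype(int);asc(c,a-40,a+30,b-25,b+25)
E
```

```text
[ 76.65155152  -1.01814234 213.28221569] [ 0.54698443 -0.11731962  0.21792245] 0.20697589399781144
(np.float32(3.0587845), 4, -18, -10)
(np.float32(3.082367), 2, -18, -10)
(np.float32(9.300369), -2, -14, -2)
(np.float32(9.397911), 2, -14, -2)
222 .                                         ...-+++++-....--...         
223 .                                      ....-++++----.....+..          
224                                       ..-+++++++-........-+-.-.       
225                                     ..-+++++++-...........-+...       
226                                   ..-++++++--..............--..-.     
227                                 ..-++++++-..................--...     
228                             ....-++++---.....................--...    
229                           ...-++++++-.........................-. ..   
230                           .-++++++++-.........................-+-.-.  
231                        ..-+++++++-.............................--...  
232                      ..-++++++--................................--... 
233                  ....-+++++-
[... 2178 characters left out ...]
++++##++-......................++++++--
263 -.-..........-.  ........-++++++#+++-.......................-++++++++.
264 ---...........-.  ...........-----........................-+++++++-.-.
265 ----..........-.   .....................................-++++++++-    
266 --.-.-.........-.  ...................................-+++++++---.    
267 ----.............   ................................-+++++++--.       
268 -----...........-   ..............................-+++++++--.         
269 ----..-.........-.  ............................-++++-++--.           
270 -----...........-. .-.........................-++++--++-.             
271 -----...........-.  -........................++++-+----.
```

```bash
python3 - <<'E'
from h import *
T=np.array(r.sense()["tcp_pos"]);go(T,tool(-78))
G=cv2.cvtColor(viewer.capture("wrist")["image"],cv2.COLOR_RGB2GRAY).astype(int)
for c in(314,329): print(c,[(i,G[i,c]) for i in range(60,78,2)],[(i,G[i,c]) for i in range(200,220,3)])
print(G[120,305:340],G[10,305:340])
E
```

```text
row t 0.0000 0.0000 0.0000 a 0.0030 0.0489 0.0018  rows>=1.2
314 [(60, np.int64(188)), (62, np.int64(192)), (64, np.int64(191)), (66, np.int64(189)), (68, np.int64(185)), (70, np.int64(172)), (72, np.int64(171)), (74, np.int64(171)), (76, np.int64(170))] [(200, np.int64(156)), (203, np.int64(157)), (206, np.int64(156)), (209, np.int64(155)), (212, np.int64(144)), (215, np.int64(121)), (218, np.int64(122))]
329 [(60, np.int64(185)), (62, np.int64(190)), (64, np.int64(195)), (66, np.int64(193)), (68, np.int64(187)), (70, np.int64(173)), (72, np.int64(173)), (74, np.int64(172)), (76, np.int64(171))] [(200, np.int64(154)), (203, np.int64(154)), (206, np.int64(152)), (209, np.int64(153)), (212, np.int64(144)), (215, np.int64(120)), (218, np.int64(120))]
[193 194 192 192 192 193 191 172 164 164 163 163 163 163 163 163 163 163
 164 163 164 163 164 163 164 167 179 187 189 192 191 191 192 192 194] [166 167 169 169 167 167 166 170 166 164 161 139 129 143 153 163 181 170
 157 146 136 141 162 167 168 167 169 170 170 168 165 166 166 167 168]
```

{"api": "play_rows", "payload": {
  "commands": [
    {"fingers": 1,"tx": 0,"ty": 0,"tz": 0,"ax": 0.003,"ay": 0.025,"az": 0.0018},
    {"fingers": 1,"tx": 0,"ty": 0,"tz": 0,"ax": 0.003,"ay": 0.0489,"az": 0.0018},
    {"fingers": 1,"tx": 0,"ty": 0,"tz": 0,"ax": 0.003,"ay": 0.0489,"az": 0.0018}
  ]
}}

```text
time_s: 31.45
tcp_pos: [0.5449, -0.1169, 0.2139]
ee_rot: [[-0.008, -0.979, -0.203], [0.001, -0.203, 0.979], [-1.0, 0.008, 0.002]]
wrist_force: [-0.1, 0.1, -1.8]
gripper_width: 0.204
```

{"api": "play_rows", "payload": {
  "commands": [
    {"fingers": 1,"tx": 0.003,"ty": -0.0005,"tz": 0.02,"ax": 0,"ay": 0,"az": 0},
    {"fingers": 1,"tx": 0.01,"ty": -0.002,"tz": 0.06,"ax": 0,"ay": 0,"az": 0},
    {"fingers": 1,"tx": 0.02,"ty": -0.0035,"tz": 0.1,"ax": 0,"ay": 0,"az": 0},
    {"fingers": 1,"tx": 0.03,"ty": -0.005,"tz": 0.14,"ax": 0,"ay": 0,"az": 0},
    {"fingers": 1,"tx": 0.0436,"ty": -0.006,"tz": 0.1863,"ax": 0,"ay": 0,"az": 0}
  ]
}}

```text
time_s: 31.87
tcp_pos: [0.5226, 0.0201, 0.1819]
ee_rot: [[-0.007, -0.98, -0.197], [0.004, -0.197, 0.98], [-1.0, 0.006, 0.005]]
wrist_force: [1.1, 1.7, -0.6]
gripper_width: 0.207
```

{"api": "play_rows", "payload": {
  "commands": [
    {"fingers": 1,"tx": 0.01,"ty": -0.001,"tz": 0.04,"ax": 0,"ay": 0,"az": 0},
    {"fingers": 1,"tx": 0.02,"ty": -0.002,"tz": 0.08,"ax": 0,"ay": 0,"az": 0},
    {"fingers": 1,"tx": 0.03,"ty": -0.004,"tz": 0.12,"ax": 0,"ay": 0,"az": 0},
    {"fingers": 1,"tx": 0.04,"ty": -0.005,"tz": 0.16,"ax": 0,"ay": 0,"az": 0},
    {"fingers": 1,"tx": 0.0436,"ty": -0.006,"tz": 0.1863,"ax": 0,"ay": 0,"az": 0}
  ]
}}

```text
time_s: 32.28
tcp_pos: [0.4979, 0.1591, 0.1484]
ee_rot: [[-0.01, -0.98, -0.2], [0.003, -0.2, 0.98], [-1.0, 0.009, 0.005]]
wrist_force: [-1.3, -0.9, -1.7]
gripper_width: 0.208
```

{"api": "play_rows", "payload": {
  "commands": [
    {"fingers": 1,"tx": 0.01,"ty": -0.001,"tz": 0.04,"ax": 0.01,"ay": 0,"az": 0},
    {"fingers": 1,"tx": 0.02,"ty": -0.002,"tz": 0.08,"ax": 0.03,"ay": 0,"az": 0},
    {"fingers": 1,"tx": 0.03,"ty": -0.004,"tz": 0.12,"ax": 0.05,"ay": 0,"az": 0},
    {"fingers": 1,"tx": 0.04,"ty": -0.005,"tz": 0.16,"ax": 0.07,"ay": 0,"az": 0},
    {"fingers": 1,"tx": 0.0436,"ty": -0.006,"tz": 0.1863,"ax": 0.078,"ay": 0,"az": 0}
  ]
}}

```text
time_s: 32.7
tcp_pos: [0.4744, 0.2971, 0.116]
ee_rot: [[-0.01, -0.999, 0.047], [0.002, 0.047, 0.999], [-1.0, 0.01, 0.002]]
wrist_force: [0.6, -0.1, -0.1]
gripper_width: 0.207
```

{"api": "play_rows", "payload": {
  "commands": [
    {"fingers": 1,"tx": 0,"ty": 0,"tz": 0,"ax": 0,"ay": 0,"az": 0},
    {"fingers": 1,"tx": 0,"ty": 0,"tz": 0,"ax": 0,"ay": 0,"az": 0},
    {"fingers": 1,"tx": 0,"ty": 0,"tz": 0,"ax": 0,"ay": 0,"az": 0}
  ]
}}

```text
time_s: 32.95
tcp_pos: [0.4752, 0.2948, 0.1171]
ee_rot: [[-0.008, -0.999, 0.045], [0.002, 0.045, 0.999], [-1.0, 0.008, 0.002]]
wrist_force: [0.5, -0.4, -0.4]
gripper_width: 0.204
```

```bash
python3 - <<'E'
from h import *
s=r.sense();print(s["tcp_pos"],s["ee_rot"])
go([.473,.298,.02],tool(-92));go([.473,.298,-.0068],tool(-92))
E
```

```text
[0.47518104 0.29476266 0.11711847] [[-0.0081764  -0.99896933  0.0446478 ]
 [ 0.0020642   0.04463234  0.99900135]
 [-0.99996444  0.0082604   0.00169714]]
row t 0.1295 0.0020 0.0040 a -0.0031 0.0006 -0.0026  rows>=2.3
row t 0.1653 0.0017 0.0039 a -0.0031 0.0006 -0.0026  rows>=3.0
```

{"api": "play_rows", "payload": {
  "commands": [
    {"fingers": 1,"tx": 0.04,"ty": 0.002,"tz": 0.004,"ax": -0.003,"ay": 0.0006,"az": -0.0026},
    {"fingers": 1,"tx": 0.085,"ty": 0.002,"tz": 0.004,"ax": -0.003,"ay": 0.0006,"az": -0.0026},
    {"fingers": 1,"tx": 0.12,"ty": 0.002,"tz": 0.004,"ax": -0.003,"ay": 0.0006,"az": -0.0026},
    {"fingers": 1,"tx": 0.14,"ty": 0.0018,"tz": 0.004,"ax": -0.003,"ay": 0.0006,"az": -0.0026},
    {"fingers": 1,"tx": 0.15,"ty": 0.0018,"tz": 0.004,"ax": -0.003,"ay": 0.0006,"az": -0.0026}
  ]
}}

```text
time_s: 33.37
tcp_pos: [0.4722, 0.2962, 0.0026]
ee_rot: [[-0.002, -0.999, 0.037], [-0.003, 0.037, 0.999], [-1.0, 0.002, -0.003]]
wrist_force: [0.5, -0.3, -1.4]
gripper_width: 0.21
```

{"api": "play_rows", "payload": {
  "commands": [
    {"fingers": 1,"tx": 0.006,"ty": 0,"tz": 0,"ax": 0,"ay": 0,"az": 0},
    {"fingers": 1,"tx": 0.011,"ty": 0,"tz": 0,"ax": 0,"ay": 0,"az": 0},
    {"fingers": 1,"tx": 0.0145,"ty": 0,"tz": 0,"ax": 0,"ay": 0,"az": 0},
    {"fingers": 1,"tx": 0.0155,"ty": 0,"tz": 0,"ax": 0,"ay": 0,"az": 0},
    {"fingers": 1,"tx": 0.0155,"ty": 0,"tz": 0,"ax": 0,"ay": 0,"az": 0}
  ]
}}

```text
time_s: 33.78
tcp_pos: [0.4734, 0.2991, -0.0061]
ee_rot: [[0.002, -0.999, 0.034], [0.001, 0.034, 0.999], [-1.0, -0.002, 0.001]]
wrist_force: [0.3, 0.0, -0.5]
gripper_width: 0.203
```

{"api": "play_rows", "payload": {
  "commands": [
    {"fingers": 1,"tx": 0,"ty": 0,"tz": 0,"ax": 0,"ay": 0,"az": 0},
    {"fingers": 1,"tx": 0,"ty": 0,"tz": 0,"ax": 0,"ay": 0,"az": 0}
  ]
}}

```text
time_s: 33.95
tcp_pos: [0.4732, 0.2991, -0.0062]
ee_rot: [[0.002, -0.999, 0.034], [0.001, 0.034, 0.999], [-1.0, -0.002, 0.001]]
wrist_force: [0.4, 0.2, -0.8]
gripper_width: 0.206
```

{"api": "play_rows", "payload": {
  "commands": [
    {"fingers": 1,"tx": 0.001,"ty": 0,"tz": 0,"ax": 0,"ay": 0,"az": 0},
    {"fingers": 1,"tx": 0.0018,"ty": 0,"tz": 0,"ax": 0,"ay": 0,"az": 0},
    {"fingers": 1,"tx": 0.0018,"ty": 0,"tz": 0,"ax": 0,"ay": 0,"az": 0},
    {"fingers": 1,"tx": 0.0018,"ty": 0,"tz": 0,"ax": 0,"ay": 0,"az": 0}
  ]
}}

```text
time_s: 34.28
tcp_pos: [0.4731, 0.299, -0.0078]
ee_rot: [[0.002, -0.999, 0.034], [0.0, 0.034, 0.999], [-1.0, -0.002, 0.0]]
wrist_force: [-0.1, -0.4, 1.8]
gripper_width: 0.207
```

{"api": "play_rows", "payload": {
  "commands": [
    {"fingers": 0.1,"tx": 0,"ty": 0,"tz": 0,"ax": 0,"ay": 0,"az": 0},
    {"fingers": 0.1,"tx": 0,"ty": 0,"tz": 0,"ax": 0,"ay": 0,"az": 0},
    {"fingers": 0.1,"tx": 0,"ty": 0,"tz": 0,"ax": 0,"ay": 0,"az": 0},
    {"fingers": 0.1,"tx": 0,"ty": 0,"tz": 0,"ax": 0,"ay": 0,"az": 0},
    {"fingers": 0.1,"tx": 0,"ty": 0,"tz": 0,"ax": 0,"ay": 0,"az": 0}
  ]
}}

```text
time_s: 34.7
tcp_pos: [0.4729, 0.2988, -0.0083]
ee_rot: [[0.001, -0.999, 0.034], [-0.0, 0.034, 0.999], [-1.0, -0.001, -0.0]]
wrist_force: [-0.9, 0.2, -0.0]
gripper_width: 0.431
```

{"api": "play_rows", "payload": {
  "commands": [
    {"fingers": 0.1,"tx": -0.01,"ty": 0,"tz": 0,"ax": 0,"ay": 0,"az": 0},
    {"fingers": 0.1,"tx": -0.04,"ty": 0,"tz": 0,"ax": 0,"ay": 0,"az": 0},
    {"fingers": 0.1,"tx": -0.09,"ty": 0,"tz": 0,"ax": 0,"ay": 0,"az": 0},
    {"fingers": 0.1,"tx": -0.14,"ty": 0,"tz": 0,"ax": 0,"ay": 0,"az": 0},
    {"fingers": 0.1,"tx": -0.19,"ty": 0,"tz": 0,"ax": 0,"ay": 0,"az": 0}
  ]
}}

```text
time_s: 35.12
tcp_pos: [0.4725, 0.2984, 0.1363]
ee_rot: [[0.001, -0.999, 0.034], [-0.001, 0.034, 0.999], [-1.0, -0.001, -0.001]]
wrist_force: [1.1, 1.0, -0.6]
gripper_width: 0.453
```

{"api": "play_rows", "payload": {
  "commands": [
    {"fingers": 0.1,"tx": -0.03,"ty": 0,"tz": 0,"ax": 0,"ay": 0,"az": 0},
    {"fingers": 0.1,"tx": -0.06,"ty": -0.04,"tz": 0,"ax": 0,"ay": 0,"az": 0},
    {"fingers": 0.1,"tx": -0.06,"ty": -0.09,"tz": 0,"ax": 0,"ay": 0,"az": 0},
    {"fingers": 0.1,"tx": -0.06,"ty": -0.14,"tz": 0,"ax": 0,"ay": 0,"az": 0},
    {"fingers": 0.1,"tx": -0.06,"ty": -0.19,"tz": 0,"ax": 0,"ay": 0,"az": 0}
  ]
}}

```text
time_s: 35.53
tcp_pos: [0.6165, 0.294, 0.1813]
ee_rot: [[0.003, -0.999, 0.034], [0.001, 0.034, 0.999], [-1.0, -0.003, 0.002]]
wrist_force: [0.2, 1.4, -0.2]
gripper_width: 0.453
```

```bash
python3 - <<'E'
from h import *
s=r.sense();print(s["tcp_pos"],s["time_s"])
t=viewer.capture("top");c=viewer.capture("scene")
S=spotter.silhouettes("pick",t)
for q in S[:1]:
    k=max(cv2.findContours(q["region"].astype(np.uint8),0,1)[0],key=cv2.contourArea)[:,0].astype(float)
    w=ray(t,k,.02)[:,:2]*1000;print("pick",q["score"],cv2.minAreaRect(w.astype(np.float32)))
for k in "meter board heatsink spacer mug spool".split():
    f=spotter.find_in(k,t)[:1];print(k,[np.round(x["uv"]).tolist() for x in f])
a=cv2.resize(t["image"][90:310,130:500,::-1],None,fx=2.1,fy=2.1,interpolation=cv2.INTER_CUBIC)[:, :777]
b=cv2.resize(c["image"][100:200,330:460,::-1],None,fx=1.3,fy=1.3,interpolation=cv2.INTER_CUBIC)
a[:b.shape[0]*0+130,-169:]=b
cv2.imwrite("pics/final.png",a)
E
```

```text
[0.61650652 0.29397795 0.18133379] 35.5333
pick 0.66 ((793.7845458984375, 125.18067169189453), (155.54168701171875, 84.40524291992188), 83.6412353515625)
meter [[253.0, 133.0]]
board [[317.0, 139.0]]
heatsink [[281.0, 291.0]]
spacer [[319.0, 140.0]]
mug [[458.0, 166.0]]
spool [[465.0, 266.0]]
```

View pics/final.png

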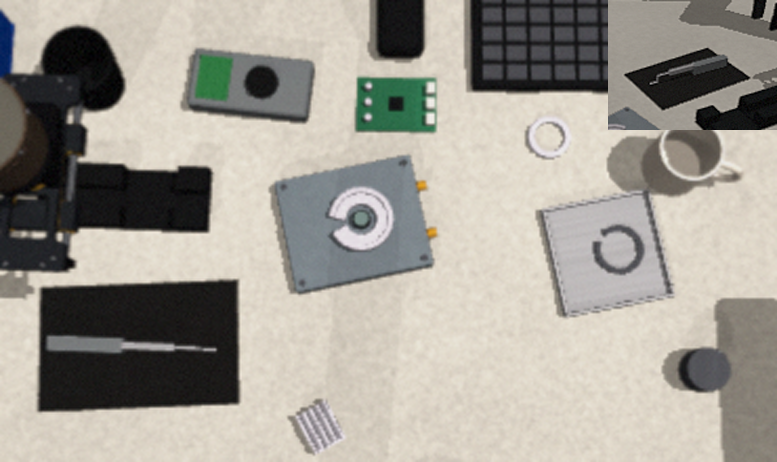

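{"api": "play_rows", "payload": {
  "commands": [
    {"fingers": 0.1,"tx": 0,"ty": 0,"tz": 0,"ax": 0,"ay": 0,"az": 0},
    {"fingers": 0.1,"tx": 0,"ty": 0,"tz": 0,"ax": 0,"ay": 0,"az": 0},
    {"fingers": 0.1,"tx": 0,"ty": 0,"tz": 0,"ax": 0,"ay": 0,"az": 0}
  ]
}}

```text
time_s: 36.23
tcp_pos: [0.6148, 0.2942, 0.1799]
ee_rot: [[0.001, -0.999, 0.034], [0.0, 0.034, 0.999], [-1.0, -0.001, 0.0]]
wrist_force: [0.2, 0.2, 0.1]
gripper_width: 0.449
```

```bash
python3 -c "
from h import *
print(job.finish_job())"
```

```text
the job is handed in; nothing more can be done
None
```

The job is done and handed in after about 36 s of the 72 s allowed. I lifted the pick from its rest by the neck, laid it on the mat and took it again by the handle. With the foot in the notch I lifted the ring out and lowered it tilted into the tray. I then laid the pick back on the mat, right way up.

**Last checks:**
- **Final top picture:** the turret seat is empty, and the ring lies in the tray about 2 cm off its centre. The whole pick is on the mat. The other things look where they were, judged by eye and from the detector positions; the fingers are clear of everything.
- **Ring fit:** fitted in the scene camera it came out at 2–4° of tilt, and in the top camera at ±2°. That is flat within the fit's resolution.

**What failed or disagreed:**
- **First grasp of the neck closed on nothing.** The pictures show the fingertips about 33 mm shorter than the 19 mm ahead of the TCP that was stated. I worked with that offset from then on.
- **Ring dragged in the tray.** Pulling the foot back level moved the ring about 22 mm with it. The force then rose to about 4 N, probably the pick's heel on the tray wall. I pushed the ring forward again and tipped the foot down to slide it off.
- **Detector errors at the end:** it put the pick on the meter and the spacer on the board. The picture contradicts both.

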